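Snug the axle clamp and hold a spread circlip at its groove

ROBOT

A 6-joint arm with a two-finger parallel gripper is mounted at the origin on the work surface. World frame = base frame: x ahead of the robot, y to its left, z up, the work surface at z = 0. Lengths are in m, angles in rad, forces in N, time in s.
With the tool pointing down it reaches from about 0.25 to 0.725 m from the base axis. Payload 4 kg.
Tool frame: the origin (TCP) lies on the centre line of the jaws, within the pads' length; the fingertips stand 25 mm ahead of it and the grasp point (between the pads) lies 6 mm ahead of it; z points along the fingers, x is the direction in which the jaws open and shut, and the axes are right-handed (so a half turn about z gives the same grasp; the last joint's range is limited). The gripper opens to 85 mm and grips with 20 to 120 N. Pads are 22 mm wide; open, the fingers measure 114 mm over their backs; the gripper's body (76 mm by 85 mm) begins 54 mm behind the grasp point. The pads swing forward as they close: fully open they stand 13 mm farther back than shut.
Start: joints at [-1.197, 0.241, 0.005, 1.335, 0, 1.571], TCP at [0.183, -0.465, 0.256] pointing down, gripper open.
Joint ranges: [-2.72, 2.72], [-1.05, 1.87], [-1.09, 1.28], [-1.99, 2.15], [-1.42, 1.44], [-3.14, 3.14]. Speed limits (rad/s): [2.79, 2.79, 3.14, 3.14, 3.14, 3.14].

INTERFACE

Orientations are given as a unit quaternion [x, y, z, w].
In Python, from workcell import bot, imaging, order gives the robot as it stands.
- The arm moves only by the tool carry_out, never from a script. Its argument "moves" is a list of rows, each a list of 5 numbers: the shift along the tool's x, y, z scaled (see below), then the turn about the tool's z scaled (see below), then the opening, from -1 (shut) to 1 (fully open). In form: [[tx, ty, tz, roll, hand], ...]. A call has 1 to 20 rows; each row is the pose to reach, as a shift and turn from the pose commanded when the call began, along the tool's axes at that moment; what a row does not reach only later rows make up. The controller multiplies each number of a shift by 0.1 m and each number of a turn by 90 degrees. A row lasts 1/10 s, in which the tool goes at most 50 mm and 8.59 degrees, less where a joint would pass 70% of its speed; a pose out of reach is approached as far as the arm can. A call with a number of a shift or a turn outside -1 to 1 is refused whole. A call with a gripper value outside its range is refused whole. The fingers move at their own pace and stop on an object; the grip force is fixed at half the most. Time passes only in rows, so rows that repeat a pose let the fingers close. It gives the time, the measured TCP pose, the force and the opening at its end, in the units of the state.
- bot.get_obs(): the state, without advancing time (a new reading comes with each control period).
- imaging.camera(name): name is "scene" or "top" or "wrist"; returns the picture (420x560x3 uint8, red, green, blue); there is no depth.
- imaging.camera_model(name): a dict with "fovy" (degrees; the focal length in pixels is half the picture's height over the tangent of half this angle, whatever the lens; pixels are square), "cx", "cy" (the principal point, pixels), "eye" and "rotation" of the camera in the world. Camera axes: x right, y up, looking along -z (the intrinsics and any distortion apply to the point x, -y, -z); pixel columns grow to the right and rows downward; lengths in m; the calibration is good to about 2 mm. A picture is of the moment at which its call begins: read the wrist's pose just before it. camera_model takes no time and is no camera call; for the wrist camera it gives the pose at the moment of the call.
- order.job_done(): hands the job in, once; it reports no verdict.
The state is a dict: "clock": time; "joint_pos": joint angles; "joint_vel": joint speeds; "tau": joint torques, N m; "eef_pos": TCP position; "tool_rot": TCP orientation; "ft_force": force on the tool from outside, world axes, zero at the start; "ft_torque": the same for the moment, N m; "grip_width": finger opening in m.
Only numpy, scipy, OpenCV 4.12 (cv2) and the standard library are available. Lean on these libraries where they do the work, as an engineer would, in place of code of your own. Each camera call takes 0.05 s, during which the arm holds its last target.

TASK

On the bicycle-hub axle stand, first turn the hex clamp nut clockwise until it stops. Then take the circlip pliers off their rest, squeeze them fully so that the snap ring opens, bring the ring over the top of the upright axle stub and slide it level down to the groove just above the sprocket without forcing it. Finish while holding it there: keep the pliers squeezed and the ring spread at the groove, do not let go, and leave the mug, jar, spanner and tray where they are.

Things in the scene. Friction and masses are not known exactly. Their poses are not given: they have to be found in the camera images.
- axle_stand: Fixed axle stand: dark base 90 x 215 mm, 12 mm thick, with an upright steel axle stub and, 120 mm to its +y side, a hex nut. Origin on the bench on the stub's axis; z up, +y towards the nut. Block 62 x 62 mm around the axis, 45 mm high; on it a sprocket, 74 mm over the teeth, top face at 52 mm height. The pliers fit well from its -x side, lying along its x axis, clear of the nut.
- groove (a point): Middle of the groove on the stub's axis, 55.5 mm above the bench. The groove is 24 mm in diameter and spans 52 (the sprocket's top face) to 59 mm height. Axes as axle_stand.
- shaft_tip (a point): Top of the stub's taper, on its axis, 86 mm above the bench. The stub is 28 mm in diameter from 59 to 72 mm height and tapers to 16 mm at 86 mm; a thin axle end, 10 mm in diameter, stands above it up to 98 mm.
- nut_top (a point): Centre of the top face of the steel hex clamp nut, 59 mm above the bench. Nut 30 mm across flats, from 31 to 59 mm height, on a 40 x 40 mm boss that reaches 30 mm; a 15 mm stud stands 8 mm out of its top. Turns with the nut; z up; flats face along its x axis and every 60 degrees from it.
- clamp_nut (a joint): Angle of the nut in rad: 0 loose, growing clockwise seen from above, 1.2 at its tight stop; starts between 0 and 0.4. Turns with about 0.12 N m of friction and stays where it is left; does not rise or sink.
- pliers: Circlip pliers, ring on their bent tips, 220 g, lying flat. Origin on the pivot's axis in the plane of the handles' underside (50 mm up at the start); z up, +x to the nose. Two dark handles, 8 mm thick, 14 mm tall (z 0 to 14), one each side, run back to x = -110 mm; grip both across y at x = -55 mm: 61 mm over the outsides relaxed, 38 mm and parallel when squeezed.
- left_handle (a joint): Squeeze of the pliers: angle of each handle in rad, 0 relaxed, 0.214 at the built-in stop, where the ring is fully open. Both handles and the ring move together. The return spring takes 4 N per handle at x = -55 mm to begin and 12 N to reach the stop; released, the pliers relax. Squeezing swings the handles backwards a little: fingers that do not slip end 5.5 mm further back on the handles (x = -60.5 mm for -55).
- ring_center (a point): Centre of the fully open steel snap ring (a C, 3 mm thick, gap towards the pivot), 18 mm below the pliers' origin; its underside and the tips end at 19.5 mm. Fixed at x = 52 mm, y = 0 of the pliers; the relaxed ring lies 5 mm further out. Open it is round, 33 mm inside, 41 mm outside, and passes the 28 mm stub with 2.5 mm all round; relaxed its sides close to 24 mm and it cannot pass. Axes as pliers.
- rest: Fixed wooden rest of the pliers; origin on the bench below their pivot, axes as theirs at the start. Base 60 mm wide, x = -112 to 16 mm, 8 mm thick; post 24 x 26 mm under the pivot, 50 mm tall; cross bar 100 mm long across y at x = -107 to -93 mm, its top at 50 mm. The sides of the handles between post and bar are free.
- mug: Bystander: blue mug, 76 mm across, 85 mm tall, handle on its +y; origin under its centre.
- grease_jar: Bystander: closed jar, 64 mm across, 70 mm tall; origin under its centre.
- spanner: Bystander: steel spanner 170 mm long lying on the bench along its x; origin under its centre.
- parts_tray: Bystander: open grey tray 80 x 110 x 35 mm; origin under its centre.

How it is judged:
On the way, in this order (a step that is already met when the one before it is completed fails the run):
1. the clamp nut is turned clockwise to its stop (value of joint clamp_nut above 1.1 rad), for 0.1 s.
2. the ring, spread by the squeezed pliers, is above the top of the stub (value of joint left_handle above 0.18 rad and horizontal distance between ring_center and shaft_tip below 0.015 m and z of ring_center in the frame of shaft_tip above -0.006 m), for 0.05 s.
At the end, for the whole second after the job is handed in: Clamp nut beyond 1.1 rad; pliers held by the fingers, squeezed beyond 0.18 rad, still, within 8 degrees of level and off their rest; ring round the stub within 3.5 mm of the groove's mid-height and 5 mm of its axis, pressing on the stand with less than 20 N (value of joint clamp_nut above 1.1 rad and value of joint left_handle above 0.18 rad and horizontal distance between ring_center and groove below 0.005 m and z of ring_center in the frame of groove between -0.0035 and 0.0035 m and angle between pliers's own z axis and vertical below 0.14 rad and contact force between the fingers and pliers above 3 N and contact force between pliers and axle_stand below 20 N and contact force between pliers and rest below 0.5 N and linear speed of pliers below 0.02 m/s); the arm keeps its last pose, push and grip.
It fails at once if the mug is displaced by more than 30 mm (distance of mug from where it was at the start of the episode above 0.03 m).
It fails at once if the grease jar is displaced by more than 30 mm (distance of grease_jar from where it was at the start of the episode above 0.03 m).
It fails at once if the spanner is displaced by more than 30 mm (distance of spanner from where it was at the start of the episode above 0.03 m).
It fails at once if the parts tray is displaced by more than 30 mm (distance of parts_tray from where it was at the start of the episode above 0.03 m).
It fails at once if the ring or pliers are forced against the axle stand with more than 50 N (contact force between pliers and axle_stand above 50 N).
It also fails if it takes over 51 s, if anything falls off the work surface, if the arm or the gripper's body presses on something with over 40 N, if the wrist force passes 120 N, or if a joint passes its speed limit or range.

## Working session

There is one attempt and no reset: what is moved stays moved. The work goes in short steps, Python scripts to look and compute and a tool call to move; the robot and the scene stay as the last step left them, time stands still between calls to the robot, and variables do not carry over. Pictures are saved under pics/ and viewed, and the job is handed in when it is done.

Besides the shell and the picture viewer there is one more tool, called after ">>>" in YAML: its name, and indented under it one key for each argument. carry_out: Moves the arm, as the interface text tells. Its arguments: {"type":"object","properties":{"moves":{"type":"array","items":{"type":"array","items":{"type":"number","minimum":-1,"maximum":1}}}},"required":["moves"]}

```bash
ls; mkdir -p pics; python3 - <<'E'
from workcell import bot, imaging, order
import cv2
print(bot.get_obs())
for n in ["scene","top","wrist"]:
    m=imaging.camera_model(n);print(n,m)
    im=imaging.camera(n);cv2.imwrite(f"pics/{n}0.png",im[:,:,::-1])
E
```

```text
pics
{'clock': 0.0, 'joint_pos': array([-1.19700368e+00,  2.41395523e-01,  3.70421186e-03,  1.33519569e+00,
        3.40361696e-05,  1.57082013e+00]), 'joint_vel': array([ 1.36808831e-03,  1.63818338e-03, -1.15655571e-03, -9.30583477e-05,
       -5.29981466e-04,  2.05589602e-05]), 'tau': array([ 7.27703191e-04, -3.72315431e+01,  2.52409494e+01,  1.69637357e-02,
        4.37878623e-05, -2.59064245e-05]), 'eef_pos': array([ 0.18236851, -0.46492368,  0.25541398]), 'tool_rot': array([ 8.26173447e-01, -5.63414893e-01, -8.54057879e-04, -6.02999401e-04]), 'ft_force': array([-0.63455953, -0.12720753,  0.17435777]), 'ft_torque': array([ 0.02661934, -0.05119649,  0.04431415]), 'grip_width': 0.08529824237653978}
scene {'fovy': 47.50292142519995, 'cx': 275.8347980288996, 'cy': 214.3974647186209, 'eye': array([1.70417175, 0.38594083, 0.82320263]), 'rotation': array([0.27670988, 0.40227626, 0.7058196 , 0.51324863])}
top {'fovy': 56.07278332102844, 'cx': 278.88494629844826, 'cy': 204.77916986037047, 'eye': array([ 0.38075968, -0.01851949,  1.11121419]), 'rotation': array([-0.07060604,  0.0753503 ,  0.73989675, -0.66474802])}
wrist {'fovy': 67.29442921207826, 'cx': 280.07681007819843, 'cy': 208.1144845068921, 'eye': array([ 0.25417728, -0.43620453,  0.37405341]), 'rotation': array([-0.12706422,  0.08728181, -0.55608543,  0.81670409])}
```

View pics/scene0.png

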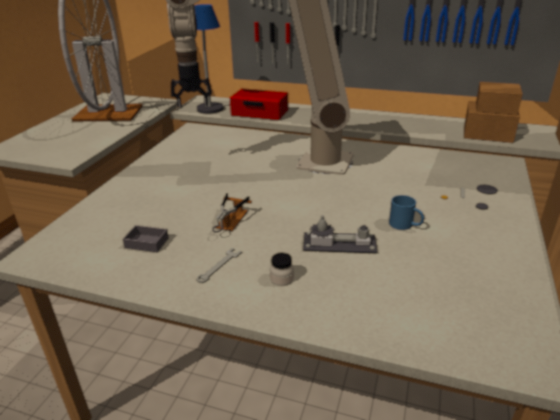

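View pics/top0.png

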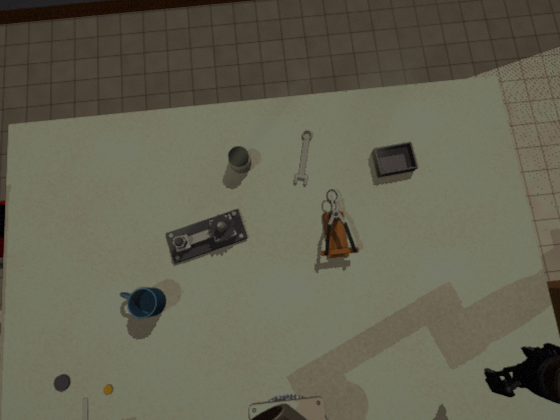

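View pics/wrist0.png

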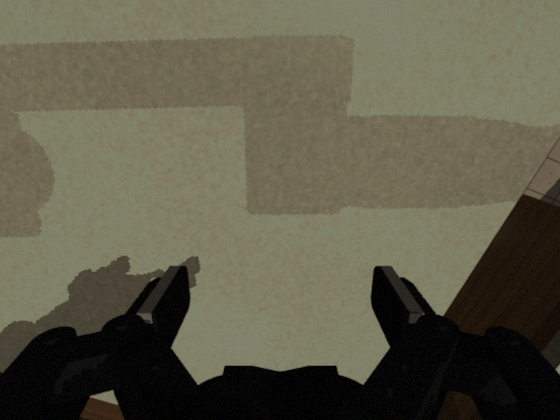

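The top view shows the stand at about (205,236), with the stub near (222,228) and the nut near (180,242). The pliers are at about (337,225), nose up. I'll enlarge both areas next.

```bash
cat > h.py <<'E'
from workcell import bot, imaging, order
import cv2, numpy as np
from scipy.spatial.transform import Rotation as R
def K(m): return 210/np.tan(np.radians(m['fovy'])/2)
def ray(m,u,v):
    f=K(m); d=np.array([(u-m['cx'])/f,-(v-m['cy'])/f,-1.0])
    return R.from_quat(m['rotation']).apply(d)
def plane(m,u,v,z):
    d=ray(m,u,v); e=np.array(m['eye']); return e+d*(z-e[2])/d[2]
def proj(m,p):
    c=R.from_quat(m['rotation']).inv().apply(np.array(p)-m['eye']); f=K(m)
    return np.array([m['cx']+f*c[...,0]/-c[...,2], m['cy']-f*c[...,1]/-c[...,2]]).T
def tri(l):
    A=np.zeros((3,3));b=np.zeros(3)
    for m,u,v in l:
        d=ray(m,u,v);d/=np.linalg.norm(d);P=np.eye(3)-np.outer(d,d);A+=P;b+=P@m['eye']
    return np.linalg.solve(A,b)
def save(n,im): cv2.imwrite(f"pics/{n}.png",im[:,:,::-1])
def crop(im,u0,v0,w,h,s): return cv2.resize(im[v0:v0+h,u0:u0+w],None,fx=s,fy=s,interpolation=cv2.INTER_CUBIC)
E
python3 - <<'E'
from h import *
im=cv2.imread('pics/top0.png')
a=crop(im,155,195,100,75,7);cv2.imwrite('pics/topA.png',cv2.convertScaleAbs(a,alpha=1.8))
a=crop(im,295,180,80,85,7);cv2.imwrite('pics/topB.png',cv2.convertScaleAbs(a,alpha=1.8))
m=imaging.camera_model('top')
for n,u,v,z in [('stub',222,227,.09),('nut',180,242,.06),('bar mid',337,250,.05),('pivot',336,215,.06)]: print(n,plane(m,u,v,z))
print(proj(m,np.array(bot.get_obs()['eef_pos'])))
E
```

```text
stub [0.55118866 0.11739384 0.09      ]
nut [0.52780728 0.23622238 0.06      ]
bar mid [ 0.46268506 -0.1795141   0.05      ]
pivot [ 0.55590705 -0.18819578  0.06      ]
[508.60791498 362.52491716]
```

View pics/topA.png

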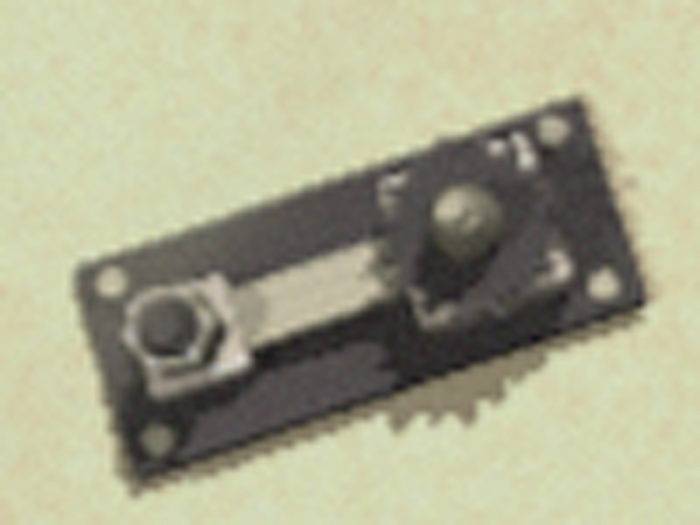

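View pics/topB.png

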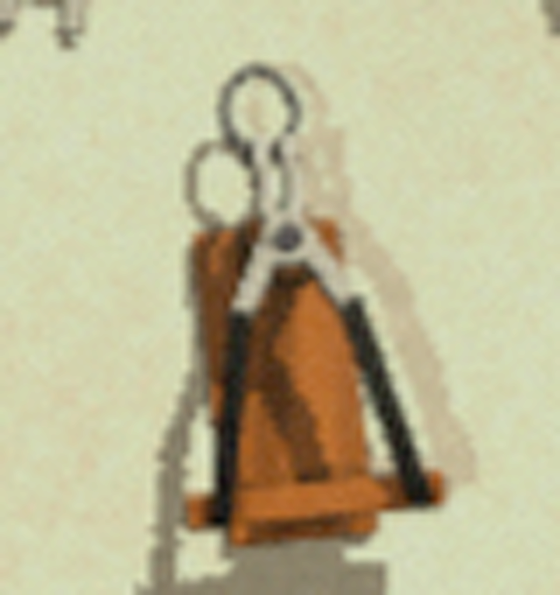

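```bash
python3 - <<'E'
from h import *
m=imaging.camera_model('top')
A=lambda u,v,z: plane(m,u/7+155-.43,v/7+195-.43,z)
B=lambda u,v,z: plane(m,u/7+295-.43,v/7+180-.43,z)
c=[A(78,268,.012),A(585,98,.012),A(645,300,.012),A(130,490,.012)]
for p in c: print(p)
for i in range(4):
    d=c[(i+1)%4]-c[i]; print(np.linalg.norm(d),np.degrees(np.arctan2(d[1],d[0])))
print('ctr',np.mean(c,0))
print('axle end',A(470,215,.098)); print('stud',A(168,325,.067)); print('nut',A(175,330,.059))
s=A(470,215,.095)-A(170,327,.065);print('stub-nut',np.linalg.norm(s[:2]),np.degrees(np.arctan2(-s[1],-s[0])))
pv=B(288,237,.066);h1=B(224,515,.064);h2=B(425,492,.064);r=B(260,108,.0335)
print('pivot',pv,'hands',h1,h2,'ring',r)
d=(h1+h2)/2-pv;print(np.linalg.norm(d[:2]),np.degrees(np.arctan2(-d[1],-d[0])),np.linalg.norm(h1-h2))
d=r-pv;print(np.linalg.norm(d[:2]),np.degrees(np.arctan2(d[1],d[0])))
E
```

```text
[0.56454967 0.28639592 0.012     ]
[0.61208948 0.07804377 0.012     ]
[0.52738766 0.06118301 0.012     ]
[0.474064   0.27015667 0.012     ]
0.21370693633868196 -77.1468325940817
0.08636367387070151 -168.7418571958019
0.2156696565680153 104.31465809185487
0.09193133274103983 10.174430248654579
ctr [0.5445227  0.17394484 0.012     ]
axle end [0.55442452 0.11672582 0.098     ]
stud [0.52990008 0.23816194 0.067     ]
nut [0.52884012 0.23756803 0.059     ]
stub-nut 0.12349343033488795 101.96251142551296
pivot [ 0.5592584  -0.18704348  0.066     ] hands [ 0.45632974 -0.14885814  0.064     ] [ 0.45682235 -0.2255466   0.064     ] ring [ 0.61812864 -0.18826678  0.0335    ]
0.1026824780248978 0.08866049231033366 0.07669004386419795
0.058882950051239134 -1.1904205570032382
```

Rough poses are stub (0.554, 0.117), nut (0.529, 0.237) with stand yaw about 12.5°, and pliers pivot (0.559, -0.187) with yaw about 0°. Next I'll fly the wrist camera over the nut, staying high.

>>> carry_out:
  moves:
    - [-0.88, -0.83, 0, 0, 1]
    - [-0.88, -0.83, 0, 0, 1]
    - [-0.88, -0.83, 0, 0, 1]

```text
clock: 0.45
eef_pos: [0.2278, -0.3499, 0.2557]
tool_rot: [0.827, -0.563, -0.001, -0.001]
ft_force: [1.4, -0.8, 0.5]
grip_width: 0.0854
```

>>> carry_out:
  moves:
    - [-0.88, -0.83, 0, 0, 1]
    - [-0.88, -0.83, 0, 0, 1]
    - [-0.88, -0.83, 0, 0, 1]

```text
clock: 0.75
eef_pos: [0.2729, -0.2378, 0.2561]
tool_rot: [0.827, -0.562, -0.001, -0.001]
ft_force: [-0.2, -1.0, 0.4]
grip_width: 0.0852
```

>>> carry_out:
  moves:
    - [-0.88, -0.83, 0, 0, 1]
    - [-0.88, -0.83, 0, 0, 1]
    - [-0.88, -0.83, 0, 0, 1]

```text
clock: 1.05
eef_pos: [0.3183, -0.1258, 0.2562]
tool_rot: [0.827, -0.562, -0.0, -0.0]
ft_force: [-0.2, -0.4, -0.9]
grip_width: 0.0854
```

>>> carry_out:
  moves:
    - [-0.88, -0.83, 0, 0, 1]
    - [-0.88, -0.83, 0, 0, 1]
    - [-0.88, -0.83, 0, 0, 1]

```text
clock: 1.35
eef_pos: [0.3638, -0.0134, 0.2563]
tool_rot: [0.827, -0.562, -0.0, -0.001]
ft_force: [0.1, 0.0, 0.3]
grip_width: 0.0856
```

>>> carry_out:
  moves:
    - [-0.88, -0.83, 0, 0, 1]
    - [-0.88, -0.83, 0, 0, 1]
    - [-0.88, -0.83, 0, 0, 1]

```text
clock: 1.65
eef_pos: [0.4092, 0.0991, 0.2561]
tool_rot: [0.827, -0.562, -0.0, -0.001]
ft_force: [0.4, -0.5, -0.8]
grip_width: 0.0855
```

>>> carry_out:
  moves:
    - [-0.88, -0.83, 0, 0, 1]
    - [-0.88, -0.83, 0, 0, 1]
    - [-0.88, -0.83, 0, 0, 1]
    - [-0.88, -0.83, 0, 0, 1]
    - [-0.88, -0.83, 0, 0, 1]

```text
clock: 2.15
eef_pos: [0.4585, 0.1938, 0.2556]
tool_rot: [0.832, -0.555, -0.005, -0.002]
ft_force: [-1.2, -0.5, 0.1]
grip_width: 0.0854
```

```bash
python3 - <<'E'
from h import *
o=bot.get_obs();print(o['clock'],o['eef_pos'],o['tool_rot'],o['joint_pos'])
m=imaging.camera_model('wrist');im=imaging.camera('wrist');save('w1',im);print(m)
np.save('w1.npy',im);import pickle;pickle.dump((o,m),open('w1.pkl','wb'))
E
```

```text
2.15 [0.45852875 0.19383773 0.2556226 ] [ 0.83195912 -0.55480642 -0.00536761 -0.00224609] [3.93563845e-01 2.38238575e-01 7.75211585e-05 1.33486493e+00
 1.14216836e-02 3.14063056e+00]
{'fovy': 67.29442921207826, 'cx': 280.07681007819843, 'cy': 208.1144845068921, 'eye': array([0.53038996, 0.22320841, 0.37399769]), 'rotation': array([-0.12626711,  0.09048759, -0.54686906,  0.82268028])}
```

View pics/w1.png

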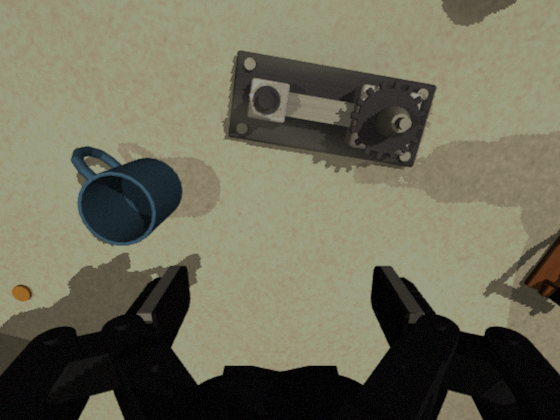

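The wrist view shows the nut at about (268,97) and the stub end at (400,122). Joint 6 is at its limit, so I have to roll negative before turning the nut.

```bash
python3 - <<'E'
from h import *
im=cv2.imread('pics/w1.png')
a=crop(im,225,45,220,125,3.6);cv2.imwrite('pics/w1A.png',cv2.convertScaleAbs(a,alpha=1.7))
a=crop(im,240,70,60,60,10);cv2.imwrite('pics/w1B.png',cv2.convertScaleAbs(a,alpha=1.7))
E
```

```text
(no output)
```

View pics/w1A.png

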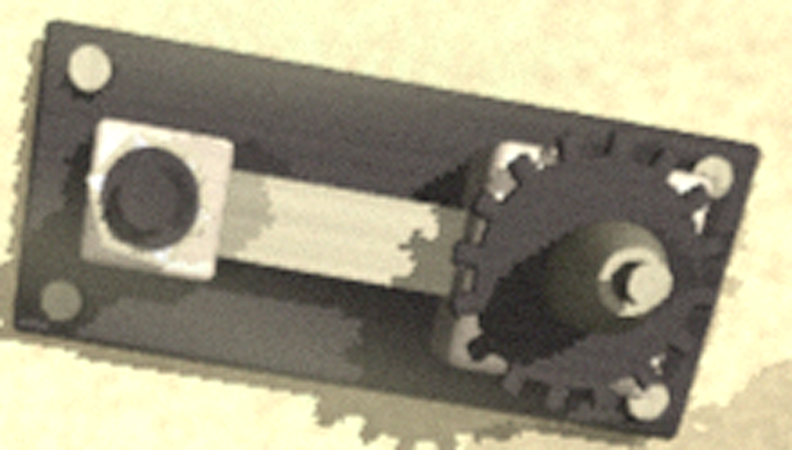

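View pics/w1B.png

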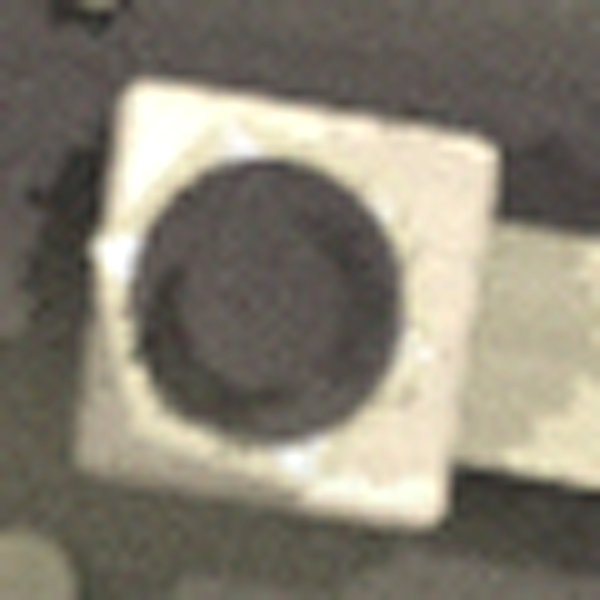

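```bash
python3 - <<'E'
from h import *
im=cv2.imread('pics/w1.png')
a=crop(im,240,70,60,60,10).astype(float);a=np.clip((a-90)*2.2,0,255);cv2.imwrite('pics/w1C.png',a)
print(im[70:130:4,268].tolist()[:6])
E
```

```text
[[53, 58, 60], [50, 53, 55], [50, 52, 56], [130, 150, 151], [50, 53, 55], [46, 49, 52]][ WARN:0@0.074] global loadsave.cpp:1063 imwrite_ Unsupported depth image for selected encoder is fallbacked to CV_8U.
```

View pics/w1C.png

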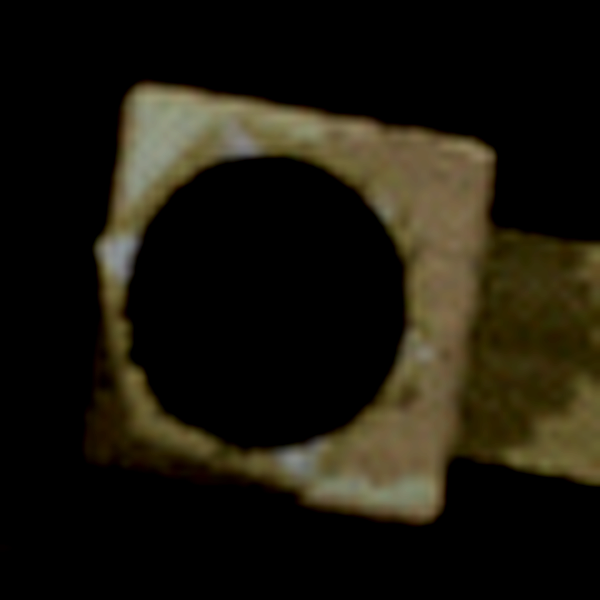

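```bash
python3 - <<'E'
from h import *
import pickle
o,m=pickle.load(open('w1.pkl','rb'))
P=[plane(m,u/10+240-.45,v/10+70-.45,.058) for u,v in [(235,130),(102,250),(297,462),(430,350)]]
c=np.mean(P,0);print('nut',c,'dark circ',plane(m,266/10+239.55,300/10+69.55,.059))
for p in P:
    d=p-c;a=np.degrees(np.arctan2(d[1],d[0]));print(np.linalg.norm(d),a,(a-30)%60)
f=lambda u,v,z: plane(m,u/3.6+225-.36,v/3.6+45-.36,z)
Q=[f(50,22,.012),f(760,150,.012),f(672,436,.012),f(16,328,.012)]
for i in range(4):
    d=Q[(i+1)%4]-Q[i]; print(Q[i],np.linalg.norm(d),np.degrees(np.arctan2(d[1],d[0])))
print('ctr',np.mean(Q,0))
B=[plane(m,u/10+239.55,v/10+69.55,.03) for u,v in [(130,82),(495,147),(440,525),(80,468)]]
print('boss',np.mean(B,0))
for i in range(4):
    d=B[(i+1)%4]-B[i];print(np.linalg.norm(d),np.degrees(np.arctan2(d[1],d[0])))
print('stub end',f(640,283,.098),'sprocket ~',f(594,270,.052))
E
```

```text
nut [0.52978975 0.24089604 0.058     ] dark circ [0.52971791 0.24086836 0.059     ]
0.015197604632123824 33.0849295583307 3.0849295583306997
0.016097247592029473 96.77799172071607 6.777991720716074
0.015045967105426848 -146.87350668534688 3.1264933146531177
0.016155281068734643 -83.72127745441651 6.278722545583491
[0.56307957 0.28792523 0.012     ] 0.21214851393910653 -76.73184209277373
[0.61176954 0.08143969 0.012     ] 0.08671035546792545 -167.36715197522685
[0.5271583 0.0624759 0.012    ] 0.21099507372353063 103.5214951573469
[0.47782552 0.26762267 0.012     ] 0.08763816614922207 13.395027530563455
ctr [0.54495823 0.17486587 0.012     ]
boss [0.52964943 0.24024415 0.03      ]
0.03748660039346237 -76.78058757486103
0.03751518164052929 -165.70187028171782
0.038199815044838104 104.01333307041382
0.038037833037070826 13.214464969380431
stub end [0.55653322 0.12565616 0.098     ] sprocket ~ [0.55907682 0.12259485 0.052     ]
```

Stand yaw is about 13.3°, the nut flats are at about 5° mod 60 (joint about 0.15 rad), and the nut is at (0.530, 0.2405). I'll grip with tool yaw 65° and turn to about 5°, which keeps the jaws away from the mug.

>>> carry_out:
  moves:
    - [0, 0, 0, -1, 1]
    - [0, 0, 0, -1, 1]
    - [0, 0, 0, -1, 1]
    - [0, 0, 0, -1, 1]
    - [0, 0, 0, -1, 1]
    - [0, 0, 0, -1, 1]
    - [0, 0, 0, -1, 1]
    - [0, 0, 0, -1, 1]
    - [0, 0, 0, -1, 1]
    - [0, 0, 0, -1, 1]
    - [0, 0, 0, -1, 1]
    - [0, 0, 0, -1, 1]

```text
clock: 3.4
eef_pos: [0.4585, 0.1928, 0.2566]
tool_rot: [0.981, 0.195, -0.001, -0.006]
ft_force: [0.6, 0.2, 1.2]
grip_width: 0.0852
```

>>> carry_out:
  moves:
    - [0, 0, 0, -0.47, 1]
    - [0, 0, 0, -0.47, 1]
    - [0, 0, 0, -0.47, 1]
    - [0, 0, 0, -0.47, 1]
    - [0, 0, 0, -0.47, 1]
    - [0, 0, 0, -0.47, 1]
    - [0, 0, 0, -0.47, 1]

```text
clock: 4.1
eef_pos: [0.4589, 0.1935, 0.2565]
tool_rot: [0.845, 0.535, 0.001, -0.006]
ft_force: [0.0, 0.3, 0.1]
grip_width: 0.0851
```

```bash
cat >> h.py <<'E'
def go(x,y,z,yaw=None):
    o=bot.get_obs();r=R.from_quat(o['tool_rot']);M=r.as_matrix()
    d=M.T@(np.array([x,y,z])-o['eef_pos']); yw=np.degrees(np.arctan2(M[1,0],M[0,0]))
    print('clk',o['clock'],'pos',o['eef_pos'].round(4),'yaw',yw.round(2),'tilt z',M[:,2].round(4),'q6',np.degrees(o['joint_pos'][5]).round(1),'w',o['grip_width'],'F',o['ft_force'].round(1),'T',o['ft_torque'].round(2))
    print('shift/0.1',(d*10).round(3), 'roll/90', None if yaw is None else round((yw-yaw)/90,3))
E
python3 - <<'E'
from h import *
go(.5298,.2405,.12,65)
m=imaging.camera_model('wrist');im=imaging.camera('wrist');save('w2',im)
E
```

```text
clk 4.1 pos [0.4589 0.1935 0.2565] yaw 64.63 tilt z [-0.0045  0.0108 -0.9999] q6 47.9 w 0.08506981372724809 F [0.  0.3 0.1] T [-0.03 -0.02 -0.  ]
shift/0.1 [0.717 0.451 1.367] roll/90 -0.004
```

View pics/w2.png

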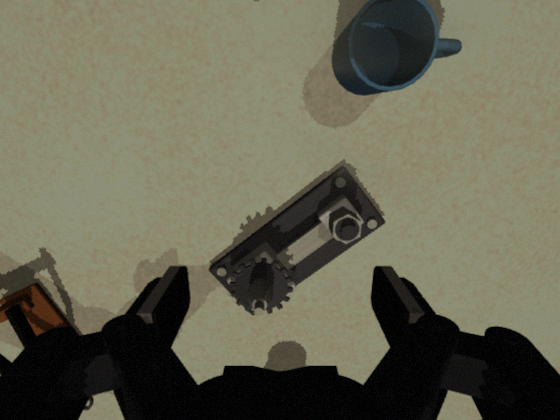

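```bash
python3 - <<'E'
from h import *
import pickle
pickle.dump(imaging.camera_model('wrist'),open('w2.pkl','wb'))
im=cv2.imread('pics/w2.png')
a=crop(im,200,155,190,165,4);cv2.imwrite('pics/w2A.png',cv2.convertScaleAbs(a,alpha=1.6))
E
```

```text
(no output)
```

View pics/w2A.png

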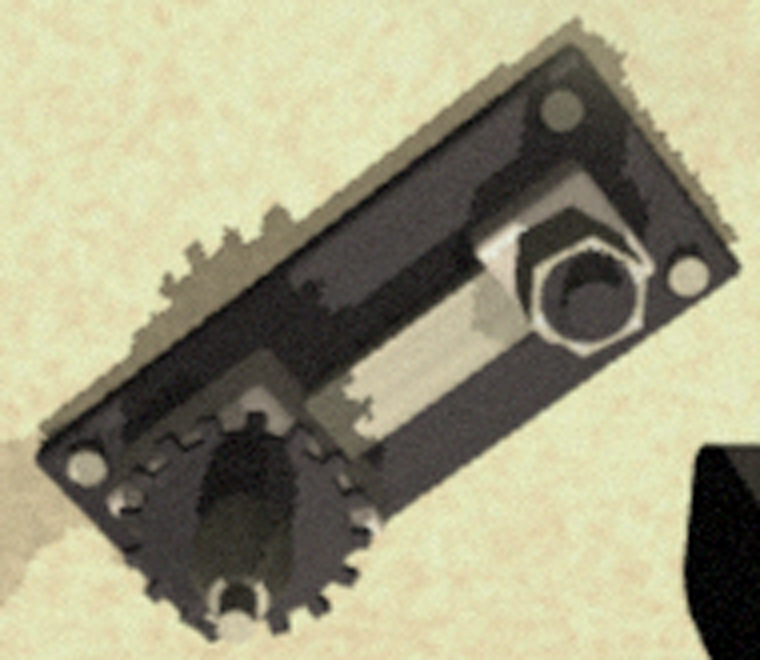

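```bash
python3 - <<'E'
from h import *
import pickle
o,m1=pickle.load(open('w1.pkl','rb'));m2=pickle.load(open('w2.pkl','rb'))
f=lambda u,v: (m1,u/3.6+225-.36,v/3.6+45-.36)
g=lambda u,v: (m2,u/4+200-.375,v/4+155-.375)
P=[plane(*g(u,v),.059) for u,v in [(590,235),(643,262),(643,320),(587,353),(535,325),(533,268)]]
c=np.mean(P,0);print('nut w2',c)
for p in P:
    d=p-c;a=np.degrees(np.arctan2(d[1],d[0]));print(np.linalg.norm(d).round(4),a.round(1),((a-30)%60).round(1))
print('tri nut',tri([(m1,266/10+239.55,300/10+69.55),g(589,294)]))
print('stub w1 .086',plane(*f(636,283),.086),'.098',plane(*f(651,283),.098))
print('stub w2 .086',plane(*g(240,602),.086),'.098',plane(*g(236,628),.098))
Q=[plane(*g(u,v),.012) for u,v in [(575,45),(738,268),(40,455)]]
d=Q[2]-Q[0];print(Q,np.degrees(np.arctan2(d[1],d[0])), np.linalg.norm(d))
E
```

```text
nut w2 [0.52927582 0.24147851 0.059     ]
0.0168 157.0 7.0
0.0167 98.0 8.0
0.017 38.6 8.6
0.0171 -23.0 7.0
0.0165 -82.8 7.2
0.0171 -141.5 8.5
tri nut [0.52972195 0.24130586 0.05794027]
stub w1 .086 [0.55729437 0.12231218 0.086     ] .098 [0.55752275 0.1232913  0.098     ]
stub w2 .086 [0.55879469 0.12409177 0.086     ] .098 [0.55819545 0.12396941 0.098     ]
[array([0.47657901, 0.2687728 , 0.012     ]), array([0.56196267, 0.2884154 , 0.012     ]), array([0.52596392, 0.06443732, 0.012     ])] -76.41299062029034 0.21021859952104152
```

>>> carry_out:
  moves:
    - [0.36, 0.22, 0.5, -0.027, 1]
    - [0.72, 0.45, 0.9, -0.027, 1]
    - [0.72, 0.45, 0.9, -0.027, 1]
    - [0.72, 0.45, 0.9, -0.027, 1]
    - [0.72, 0.45, 0.9, -0.027, 1]
    - [0.72, 0.45, 0.9, -0.027, 1]

```text
clock: 4.75
eef_pos: [0.5299, 0.241, 0.1679]
tool_rot: [0.833, 0.554, 0.002, -0.006]
ft_force: [0.0, -0.5, 0.7]
grip_width: 0.0852
```

```bash
python3 - <<'E'
from h import *
go(.5297,.2412,.060,67)
m=imaging.camera_model('wrist');im=imaging.camera('wrist');save('w3',im)
E
```

```text
clk 4.75 pos [0.5299 0.241  0.1679] yaw 67.27 tilt z [-0.0033  0.0114 -0.9999] q6 46.9 w 0.08524459995263167 F [ 0.  -0.5  0.7] T [-0.05  0.01  0.04]
shift/0.1 [-0.009  0.005  1.079] roll/90 0.003
```

View pics/w3.png

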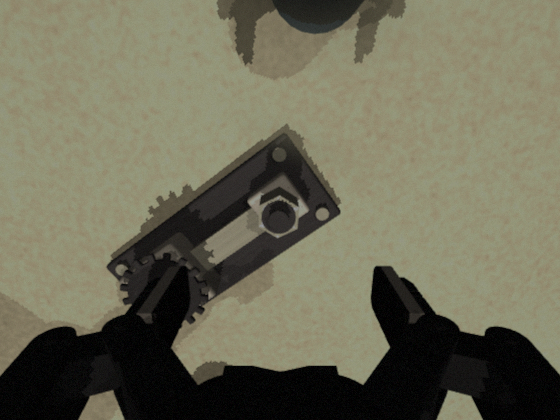

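>>> carry_out:
  moves:
    - [0, 0, 0.45, 0, 1]
    - [0, 0, 0.9, 0, 1]
    - [0, 0, 1.0, 0, 1]
    - [0, 0, 1.0, 0, 1]
    - [0, 0, 1.0, 0, 1]

```text
clock: 5.3
eef_pos: [0.531, 0.2428, 0.0689]
tool_rot: [0.832, 0.554, 0.003, -0.005]
ft_force: [-0.4, 0.0, 0.2]
grip_width: 0.0855
```

>>> carry_out:
  moves:
    - [0, 0, 0.07, 0, 1]
    - [0, 0, 0.07, 0, 1]
    - [0, 0, 0.07, 0, 0.5]
    - [0, 0, 0.07, 0, 0]
    - [0, 0, 0.07, 0, -0.5]
    - [0, 0, 0.07, 0, -1]
    - [0, 0, 0.07, 0, -1]
    - [0, 0, 0.07, 0, -1]
    - [0, 0, 0.07, 0, -1]
    - [0, 0, 0.07, 0, -1]
    - [0, 0, 0.07, 0, -1]
    - [0, 0, 0.07, 0, -1]

```text
clock: 6.5
eef_pos: [0.529, 0.2408, 0.06]
tool_rot: [0.833, 0.554, -0.0, -0.005]
ft_force: [-2.1, -4.9, 5.8]
grip_width: 0.0287
```

```bash
python3 - <<'E'
from h import *
go(.5297,.2412,.060,5)
m=imaging.camera_model('wrist');im=imaging.camera('wrist');save('w4',im)
E
```

```text
clk 6.5 pos [0.529  0.2408 0.06  ] yaw 67.27 tilt z [-0.0053  0.0079 -1.    ] q6 46.9 w 0.02870540970260087 F [-2.1 -4.9  5.8] T [-0.93  0.49 -0.07]
shift/0.1 [0.006 0.005 0.   ] roll/90 0.692
```

View pics/w4.png

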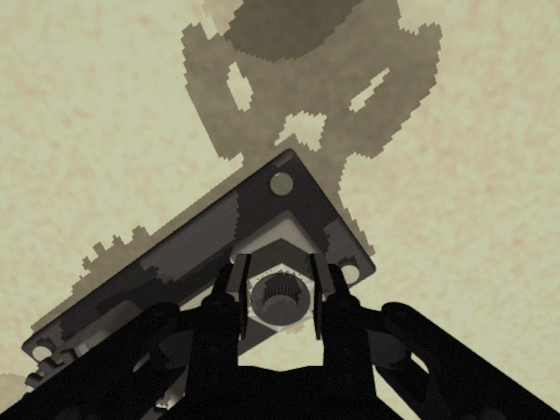

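The nut is gripped on its flats (opening 28.7 mm). Turning it clockwise now.

>>> carry_out:
  moves:
    - [0, 0, 0, 0.06, -1]
    - [0, 0, 0, 0.12, -1]
    - [0, 0, 0, 0.18, -1]
    - [0, 0, 0, 0.24, -1]
    - [0, 0, 0, 0.3, -1]
    - [0, 0, 0, 0.36, -1]
    - [0, 0, 0, 0.42, -1]
    - [0, 0, 0, 0.48, -1]
    - [0, 0, 0, 0.54, -1]
    - [0, 0, 0, 0.6, -1]
    - [0, 0, 0, 0.66, -1]
    - [0, 0, 0, 0.69, -1]
    - [0, 0, 0, 0.69, -1]
    - [0, 0, 0, 0.69, -1]

```text
clock: 7.95
eef_pos: [0.5302, 0.2419, 0.0601]
tool_rot: [0.999, 0.046, -0.001, -0.005]
ft_force: [0.8, -2.6, 4.2]
grip_width: 0.0288
```

```bash
python3 - <<'E'
from h import *
go(.5297,.2412,.060,5)
m=imaging.camera_model('wrist');im=imaging.camera('wrist');save('w5',im)
E
```

```text
clk 7.95 pos [0.5302 0.2419 0.0601] yaw 5.26 tilt z [-0.0029  0.0101 -0.9999] q6 109.0 w 0.02877305978333292 F [ 0.8 -2.6  4.2] T [-0.6  -0.38  0.22]
shift/0.1 [-0.006  0.007  0.001] roll/90 0.003
```

View pics/w5.png

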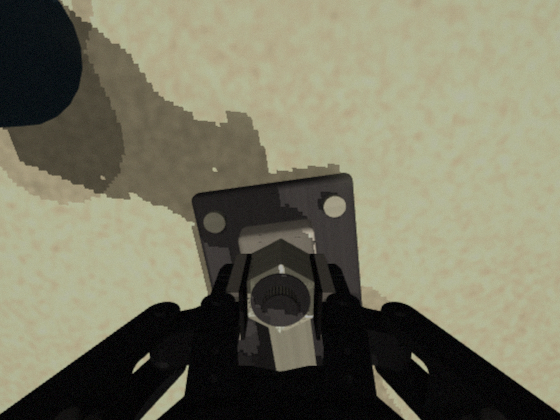

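>>> carry_out:
  moves:
    - [0, 0, 0, 0.03, -1]
    - [0, 0, 0, 0.05, -1]
    - [0, 0, 0, 0.05, -1]

```text
clock: 8.3
eef_pos: [0.5303, 0.2427, 0.0601]
tool_rot: [1.0, 0.008, -0.001, -0.006]
ft_force: [1.7, -2.9, 4.9]
grip_width: 0.0291
```

```bash
python3 - <<'E'
from h import *
go(.5297,.2412,.060,5)
E
```

```text
clk 8.3 pos [0.5303 0.2427 0.0601] yaw 0.95 tilt z [-0.0026  0.011  -0.9999] q6 113.3 w 0.029074763090555913 F [ 1.7 -2.9  4.9] T [-0.51 -0.51  1.52]
shift/0.1 [-0.006  0.015  0.001] roll/90 -0.045
```

Torque rose to 1.5 N·m, so the nut is at its stop. Releasing and lifting, then checking.

>>> carry_out:
  moves:
    - [0, 0, 0, 0, -0.5]
    - [0, 0, 0, 0, 0.2]
    - [0, 0, 0, 0, 1]
    - [0, 0, 0, 0, 1]
    - [0, 0, 0, 0, 1]
    - [0, 0, -0.4, 0, 1]
    - [0, 0, -0.8, 0, 1]
    - [0, 0, -1, 0, 1]
    - [0, 0, -1, 0, 1]
    - [0, 0, -1, 0, 1]

```text
clock: 9.3
eef_pos: [0.5299, 0.2412, 0.1594]
tool_rot: [1.0, 0.006, -0.002, -0.006]
ft_force: [-0.0, -0.2, -0.6]
grip_width: 0.0851
```

```bash
python3 - <<'E'
from h import *
go(.504,-.187,.22,-90)
m=imaging.camera_model('wrist');im=imaging.camera('wrist');save('w6',im)
print('stub px',proj(m,[.558,.1235,.086]))
E
```

```text
clk 9.3 pos [0.5299 0.2412 0.1594] yaw 0.71 tilt z [-0.0045  0.0111 -0.9999] q6 113.4 w 0.08508426799021679 F [-0.  -0.2 -0.6] T [ 0.04  0.01 -0.02]
shift/0.1 [-0.314  4.272 -0.653] roll/90 1.008
stub px [316.1993715  377.69497137]
```

View pics/w6.png

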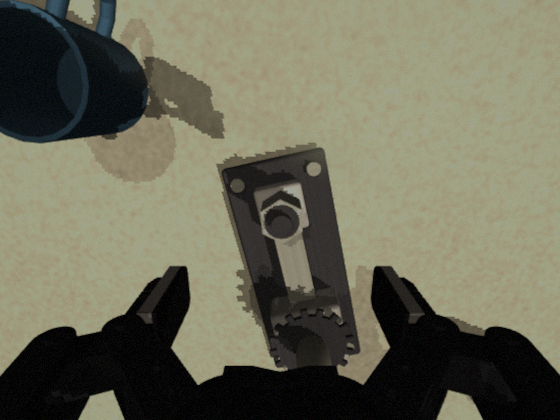

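The nut's hex now lies flat-aligned with the tool, which agrees with the stop. Next I'll travel high to the pliers and roll so the wrist camera sits on the nose side.

>>> carry_out:
  moves:
    - [0, 0, -1, 0, 1]
    - [0, 0.5, -1, 0, 1]
    - [-0.1, 1, -1, 0, 1]
    - [-0.1, 1, -1, 0, 1]

```text
clock: 9.75
eef_pos: [0.5212, 0.1371, 0.2587]
tool_rot: [1.0, 0.005, -0.002, -0.005]
ft_force: [-0.4, 0.1, 0.1]
grip_width: 0.0857
```

>>> carry_out:
  moves:
    - [-0.1, 0.5, 0, 0, 1]
    - [-0.2, 1, 0, 0, 1]
    - [-0.2, 1, 0, 0, 1]

```text
clock: 10.05
eef_pos: [0.5007, 0.0353, 0.2554]
tool_rot: [1.0, 0.003, -0.005, -0.005]
ft_force: [-0.0, 0.3, -0.1]
grip_width: 0.0855
```

>>> carry_out:
  moves:
    - [-0.1, 0.5, 0, 0, 1]
    - [-0.2, 1, 0, 0, 1]
    - [-0.2, 1, 0, 0, 1]

```text
clock: 10.35
eef_pos: [0.4826, -0.0641, 0.2546]
tool_rot: [1.0, 0.003, -0.004, -0.005]
ft_force: [-0.1, 1.2, -0.7]
grip_width: 0.0854
```

>>> carry_out:
  moves:
    - [-0.1, 0.5, 0, 0.09, 1]
    - [-0.2, 1, 0, 0.18, 1]
    - [-0.2, 1.0, 0, 0.27, 1]
    - [-0.2, 1, 0, 0.36, 1]
    - [-0.2, 1, 0, 0.45, 1]
    - [-0.2, 1, 0, 0.54, 1]
    - [-0.2, 1, 0, 0.63, 1]
    - [-0.2, 1, 0, 0.72, 1]
    - [-0.2, 1, 0, 0.81, 1]
    - [-0.2, 1, 0, 0.9, 1]
    - [-0.2, 1, 0, 1, 1]
    - [-0.2, 1, 0, 1, 1]
    - [-0.2, 1, 0, 1, 1]

```text
clock: 11.65
eef_pos: [0.4655, -0.1597, 0.2544]
tool_rot: [0.713, -0.701, -0.006, -0.002]
ft_force: [-0.2, -0.6, -0.2]
grip_width: 0.0854
```

```bash
python3 - <<'E'
from h import *
import pickle
go(.504,-.187,.12,-90)
m=imaging.camera_model('wrist');im=imaging.camera('wrist');save('w7',im);pickle.dump(m,open('w7.pkl','wb'))
E
```

```text
clk 11.65 pos [ 0.4655 -0.1597  0.2544] yaw -89.06 tilt z [-0.0064  0.0119 -0.9999] q6 159.8 w 0.08544005686100799 F [-0.2 -0.6 -0.2] T [0.05 0.05 0.01]
shift/0.1 [ 0.296 -0.388  1.338] roll/90 0.01
```

View pics/w7.png

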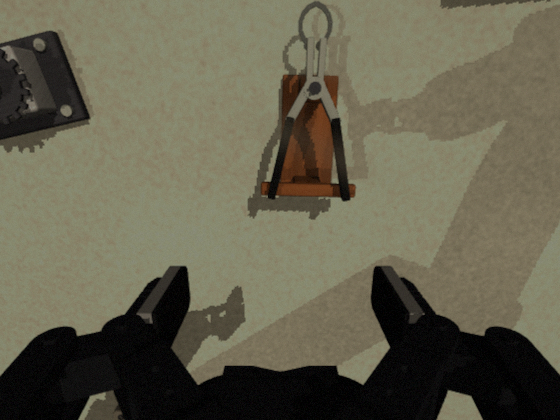

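```bash
python3 - <<'E'
from h import *
im=cv2.imread('pics/w7.png')
a=crop(im,245,0,125,115,5);cv2.imwrite('pics/w7A.png',cv2.convertScaleAbs(a,alpha=1.7))
a=crop(im,245,95,125,115,5);cv2.imwrite('pics/w7B.png',cv2.convertScaleAbs(a,alpha=1.7))
E
```

```text
(no output)
```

View pics/w7A.png

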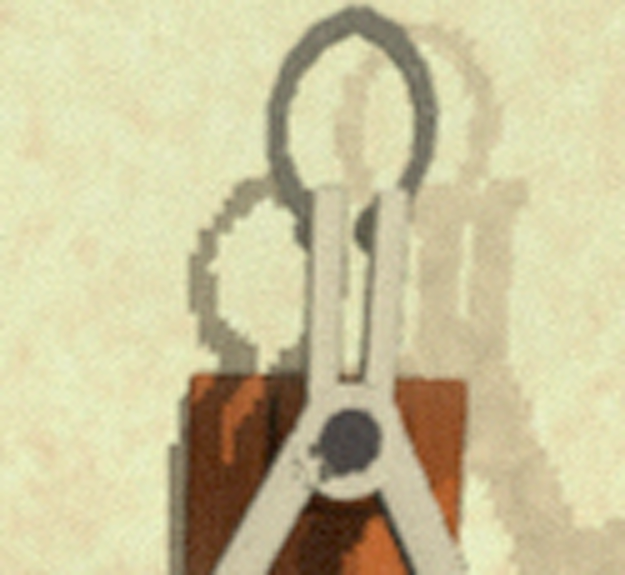

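View pics/w7B.png

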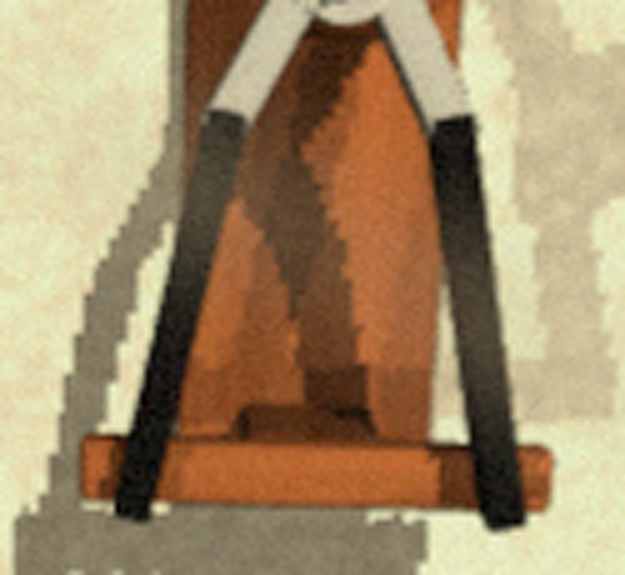

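```bash
python3 - <<'E'
from h import *
import pickle
m=pickle.load(open('w7.pkl','rb'))
A=lambda u,v,z: plane(m,u/5+245-.4,v/5-.4,z)
B=lambda u,v,z: plane(m,u/5+245-.4,v/5+95-.4,z)
print('disc',A(348,448,.064),'bolt',A(350,440,.068))
ring=A(354,120,.032);print('ring top',A(360,8,.0335),A(358,38,.0335))
l,r=B(132,515,.064),B(505,523,.064);print('ends',l,r,(l+r)/2)
l,r=B(226,115,.064),B(455,120,.064);print('grip starts',l,r,(l+r)/2)
bl,br,bl2,br2=B(83,440,.05),B(550,450,.05),B(83,498,.05),B(550,508,.05)
bc=np.mean([bl,br,bl2,br2],0);print('bar',bc,bl,br,bl2,br2)
d=bl-br;print('bar yaw',np.degrees(np.arctan2(-d[0],d[1])),np.linalg.norm(d))
pl,pr=B(150,430,.064),B(510,440,.064)
# handle centres at mid
E
```

```text
disc [ 0.55768682 -0.18670196  0.064     ] bolt [ 0.55885741 -0.18663753  0.068     ]
ring top [ 0.63571144 -0.18771037  0.0335    ] [ 0.63085168 -0.18759756  0.0335    ]
ends [ 0.45368209 -0.14809388  0.064     ] [ 0.45359011 -0.22394536  0.064     ] [ 0.4536361  -0.18601962  0.064     ]
grip starts [ 0.532307   -0.16507855  0.064     ] [ 0.53218489 -0.20810383  0.064     ] [ 0.53224595 -0.18659119  0.064     ]
bar [ 0.45938322 -0.18635079  0.05      ] [ 0.46575396 -0.13716719  0.05      ] [ 0.46561476 -0.23496672  0.05      ] [ 0.45314296 -0.13715658  0.05      ] [ 0.45302118 -0.23611267  0.05      ]
bar yaw -0.08155227390552718 0.0977996347599793
```

The wrist image gives the pliers' pivot at (0.559, -0.1867) with yaw about -0.5°. I'm moving above the grasp at (0.504, -0.1863).

>>> carry_out:
  moves:
    - [0.27, -0.4, 0, 0.016, 1]
    - [0.27, -0.4, 0.5, 0.016, 1]
    - [0.27, -0.4, 0.9, 0.016, 1]
    - [0.27, -0.4, 0.9, 0.016, 1]
    - [0.27, -0.4, 0.9, 0.016, 1]
    - [0.27, -0.4, 0.9, 0.016, 1]

```text
clock: 12.3
eef_pos: [0.5068, -0.1865, 0.1674]
tool_rot: [-0.703, 0.711, 0.004, 0.003]
ft_force: [-0.5, -0.1, -0.5]
grip_width: 0.0859
```

```bash
python3 - <<'E'
from h import *
import pickle
go(.504,-.1863,.063,-90.5)
m=imaging.camera_model('wrist');im=imaging.camera('wrist');save('w8',im);pickle.dump(m,open('w8.pkl','wb'))
E
```

```text
clk 12.3 pos [ 0.5068 -0.1865  0.1674] yaw -90.67 tilt z [-9.0e-04  9.5e-03 -1.0e+00] q6 160.2 w 0.08594334845862864 F [-0.5 -0.1 -0.5] T [-0.02  0.04  0.  ]
shift/0.1 [0.008 0.027 1.044] roll/90 -0.002
```

View pics/w8.png

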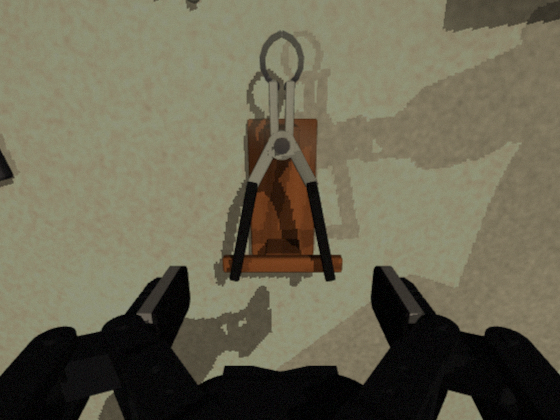

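>>> carry_out:
  moves:
    - [0.01, 0.03, 0.4, 0, 1]
    - [0.01, 0.03, 0.8, 0, 1]
    - [0.01, 0.03, 1.0, 0, 1]
    - [0.01, 0.03, 1.0, 0, 1]
    - [0.01, 0.03, 1.0, 0, 1]
    - [0.01, 0.03, 1.0, 0, 1]

```text
clock: 12.95
eef_pos: [0.5041, -0.1868, 0.0676]
tool_rot: [-0.703, 0.711, 0.003, 0.003]
ft_force: [0.2, -1.0, -0.2]
grip_width: 0.0854
```

```bash
python3 - <<'E'
from h import *
import pickle
go(.504,-.1863,.063,-90.5)
m=imaging.camera_model('wrist');im=imaging.camera('wrist');save('w9',im);pickle.dump(m,open('w9.pkl','wb'))
E
```

```text
clk 12.95 pos [ 0.5041 -0.1868  0.0676] yaw -90.7 tilt z [ 2.e-04  9.e-03 -1.e+00] q6 160.1 w 0.0854211318488706 F [ 0.2 -1.  -0.2] T [ 0.03 -0.02 -0.01]
shift/0.1 [-0.005  0.001  0.046] roll/90 -0.002
```

View pics/w9.png

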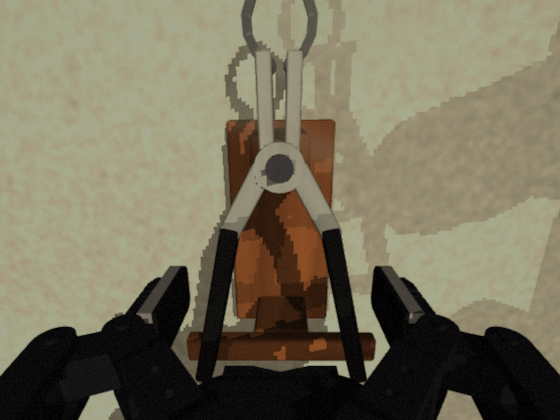

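>>> carry_out:
  moves:
    - [-0.01, 0, 0.04, 0, 1]
    - [-0.01, 0, 0.04, 0, 0.5]
    - [-0.01, 0, 0.04, 0, 0]
    - [-0.01, 0, 0.04, 0, -0.3]
    - [-0.01, 0, 0.04, 0, -0.6]
    - [-0.01, 0, 0.04, 0, -1]
    - [-0.01, 0, 0.04, 0, -1]
    - [-0.01, 0, 0.04, 0, -1]
    - [-0.01, 0, 0.04, 0, -1]
    - [-0.01, 0, 0.04, 0, -1]
    - [-0.01, 0, 0.04, 0, -1]
    - [-0.01, 0, 0.04, 0, -1]

```text
clock: 14.2
eef_pos: [0.5023, -0.1861, 0.0638]
tool_rot: [-0.703, 0.712, 0.004, 0.002]
ft_force: [-5.9, 0.0, 16.6]
grip_width: 0.035
```

```bash
python3 - <<'E'
from h import *
import pickle
go(.504,-.1863,.063,-90.5)
m=imaging.camera_model('wrist');im=imaging.camera('wrist');save('w10',im);pickle.dump(m,open('w10.pkl','wb'))
E
```

```text
clk 14.2 pos [ 0.5023 -0.1861  0.0638] yaw -90.72 tilt z [-0.0027  0.0079 -1.    ] q6 160.2 w 0.0349680778955367 F [-5.9  0.  16.6] T [-0.19  1.05  0.2 ]
shift/0.1 [ 0.002 -0.017  0.008] roll/90 -0.002
```

View pics/w10.png

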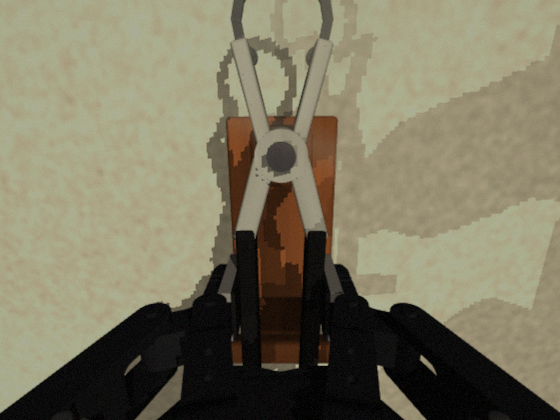

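The pliers are fully squeezed: the handles are parallel and the opening is 35 mm. Lifting.

>>> carry_out:
  moves:
    - [0, 0, -0.1, 0, -1]
    - [0, 0, -0.25, 0, -1]
    - [0, 0, -0.5, 0, -1]
    - [0, 0, -0.75, 0, -1]
    - [0, 0, -1, 0, -1]
    - [0, 0, -1, 0, -1]
    - [0, 0, -1, 0, -1]

```text
clock: 14.95
eef_pos: [0.5023, -0.186, 0.1607]
tool_rot: [-0.703, 0.711, 0.005, 0.002]
ft_force: [-0.3, 0.5, -2.7]
grip_width: 0.0349
```

```bash
python3 - <<'E'
from h import *
import pickle
go(.461,.0675,.163,-60)
m=imaging.camera_model('wrist');im=imaging.camera('wrist');save('w11',im);pickle.dump((bot.get_obs(),m),open('w11.pkl','wb'))
im=imaging.camera('scene');save('s11',crop(im,150,120,280,200,2.8))
E
```

```text
clk 14.95 pos [ 0.5023 -0.186   0.1607] yaw -90.71 tilt z [-0.0046  0.0109 -0.9999] q6 160.1 w 0.03488401502527097 F [-0.3  0.5 -2.7] T [-0.05  0.08  0.  ]
shift/0.1 [-2.53   0.445  0.007] roll/90 -0.341
```

View pics/w11.png

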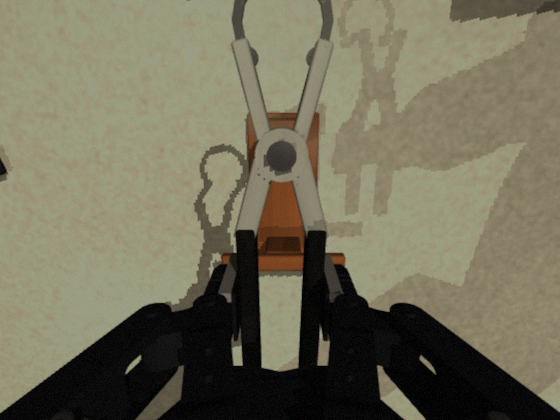

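View pics/s11.png

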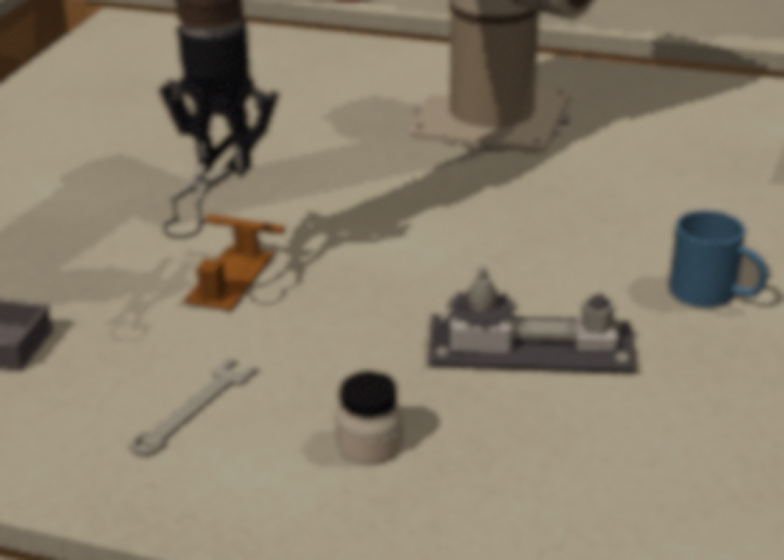

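```bash
python3 - <<'E'
from h import *
im=cv2.imread('pics/w11.png')
a=crop(im,220,0,125,90,6);cv2.imwrite('pics/w11A.png',cv2.convertScaleAbs(a,alpha=1.7))
a=crop(im,220,90,125,90,6);cv2.imwrite('pics/w11B.png',cv2.convertScaleAbs(a,alpha=1.7))
E
```

```text
(no output)
```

View pics/w11A.png

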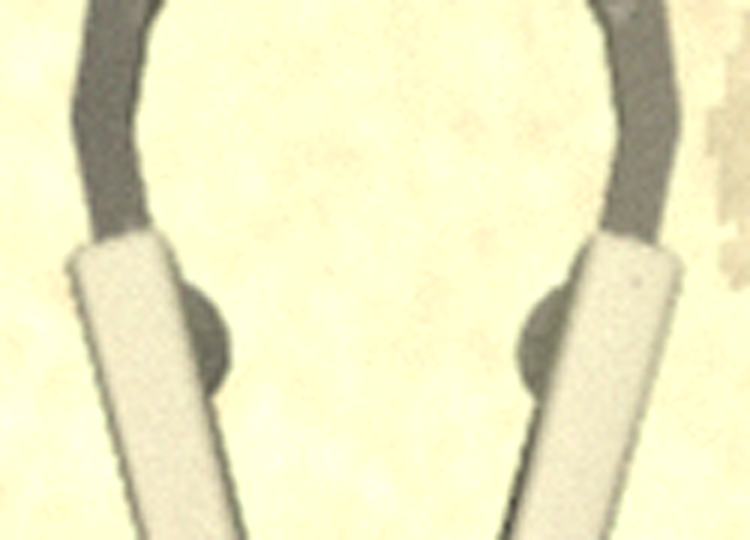

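View pics/w11B.png

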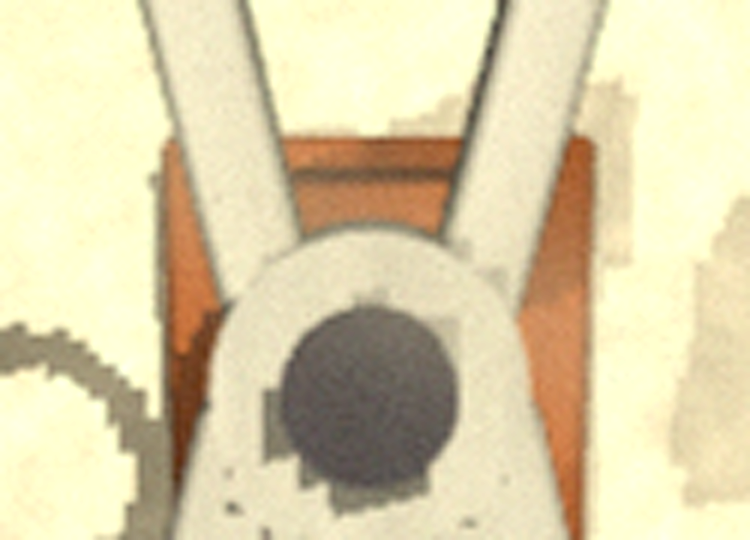

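```bash
python3 - <<'E'
from h import *
import pickle
o,m=pickle.load(open('w11.pkl','rb'))
M=R.from_quat(o['tool_rot']).as_matrix();p=o['eef_pos']
zo=p[2]-.0138
u,v=377.5/6+220-.42,117/6-.42
for w,mm in [(609,.041),(485,.033)]:
    dep=K(m)*mm/(w/6); X=m['eye']+ray(m,u,v)*dep; print('ring by size',X,'tool',M.T@(X-p))
X=plane(m,u,v,zo-.0165);print('ring by plane (top face)',X,'tool',M.T@(X-p), 'nominal zc',zo-.018)
for z in (.014,.016,.018):
    X=plane(m,369/6+220-.42,395/6+90-.42,zo+z);print('bolt',z,X,'tool',M.T@(X-p))
print(m['eye'])
E
```

```text
ring by size [ 0.61322144 -0.187606    0.13413316] tool [ 0.00080138 -0.11180155  0.0248957 ]
ring by size [ 0.61357608 -0.18760436  0.13258936] tool [ 0.00081321 -0.11216661  0.02643702]
ring by plane (top face) [ 0.61428685 -0.18760106  0.12949522] tool [ 0.00083692 -0.11289829  0.0295262 ] nominal zc 0.1279952181443559
bolt 0.014 [ 0.5621741  -0.1867043   0.15999522] tool [ 0.00023329 -0.06057251 -0.00061415]
bolt 0.016 [ 0.56247313 -0.18672206  0.16199522] tool [ 0.00022419 -0.06085815 -0.00261616]
bolt 0.018 [ 0.56277217 -0.18673981  0.16399522] tool [ 0.00021508 -0.06114378 -0.00461818]
[ 0.57995787 -0.18776037  0.27893671]
```

```bash
python3 - <<'E'
from h import *
import pickle
m=pickle.load(open('w10.pkl','rb'))
for n in ('w10','w11'):
    g=cv2.cvtColor(cv2.imread(f'pics/{n}.png'),cv2.COLOR_BGR2GRAY).astype(int)
    for r in (14,17,20,23,26): print(n,r,g[r,225:250].tolist(),g[r,315:340].tolist())
im=cv2.imread('pics/w10.png')
a=crop(im,220,0,125,90,6);cv2.imwrite('pics/w10A.png',cv2.convertScaleAbs(a,alpha=1.7))
E
```

```text
w10 14 [165, 168, 168, 169, 171, 156, 119, 75, 75, 72, 76, 77, 74, 74, 78, 73, 66, 118, 166, 167, 166, 166, 168, 166, 168] [165, 164, 164, 163, 161, 163, 131, 78, 83, 88, 85, 87, 86, 89, 88, 87, 87, 113, 151, 159, 163, 164, 165, 164, 164]
w10 17 [167, 166, 166, 167, 163, 142, 84, 74, 75, 74, 75, 76, 72, 75, 76, 71, 83, 140, 168, 168, 168, 168, 167, 165, 167] [164, 165, 160, 165, 165, 166, 140, 91, 82, 86, 86, 88, 88, 87, 87, 88, 88, 98, 140, 161, 161, 161, 163, 159, 164]
w10 20 [169, 168, 166, 165, 167, 147, 101, 76, 76, 76, 74, 77, 85, 82, 80, 74, 117, 167, 167, 167, 166, 166, 168, 165, 165] [162, 163, 165, 163, 162, 165, 164, 133, 80, 88, 88, 87, 89, 87, 87, 88, 87, 95, 135, 159, 162, 162, 161, 160, 165]
w10 23 [167, 168, 166, 166, 168, 166, 136, 76, 75, 75, 77, 78, 75, 73, 76, 74, 94, 144, 165, 171, 167, 164, 166, 167, 168] [163, 165, 163, 164, 164, 163, 146, 107, 88, 87, 88, 87, 88, 86, 86, 89, 90, 127, 164, 162, 162, 161, 162, 168, 161]
w10 26 [165, 166, 167, 167, 164, 168, 152, 110, 74, 74, 77, 74, 77, 78, 74, 77, 77, 122, 163, 165, 166, 167, 169, 167, 167] [163, 163, 163, 164,
[... 589 characters left out ...]
, 150, 150, 149, 149, 126, 72, 68, 70, 71, 68, 69, 73, 72, 72, 62, 109, 152, 151, 155, 151, 148, 150, 150] [146, 150, 149, 152, 149, 149, 151, 122, 69, 77, 81, 80, 84, 82, 79, 81, 80, 80, 115, 147, 146, 147, 139, 127, 128]
w11 23 [148, 150, 152, 151, 152, 153, 138, 99, 68, 67, 73, 68, 68, 68, 72, 69, 68, 107, 149, 150, 147, 147, 148, 147, 149] [147, 150, 147, 150, 154, 150, 147, 123, 77, 82, 77, 78, 78, 79, 77, 84, 80, 95, 126, 145, 145, 147, 137, 124, 125]
w11 26 [151, 153, 151, 151, 151, 150, 153, 131, 84, 72, 71, 74, 71, 71, 68, 71, 71, 80, 119, 150, 148, 148, 148, 150, 146] [149, 144, 147, 146, 145, 143, 131, 95, 77, 80, 79, 80, 80, 82, 81, 82, 85, 119, 148, 144, 145, 143, 139, 138, 136]
```

View pics/w10A.png

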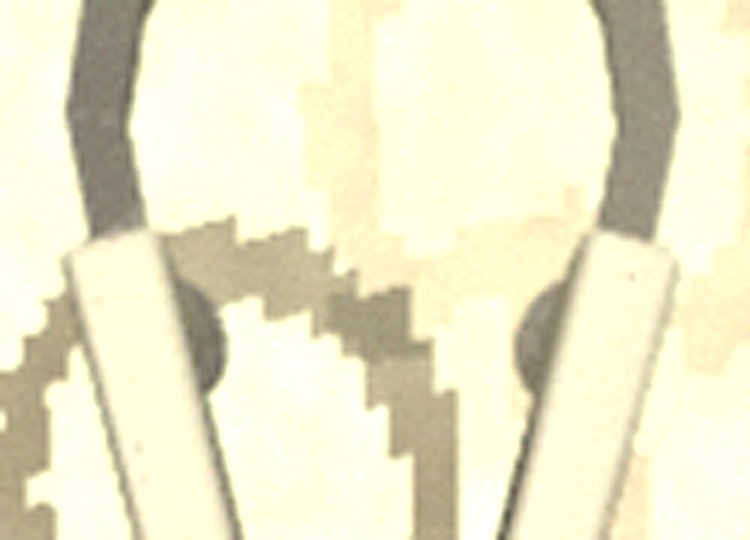

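The ring is at about (0.001, -0.113) in tool x/y and about 32 mm below the TCP. I'm carrying it over the stub with the pliers at about 25° yaw, which keeps joint 6 within range.

>>> carry_out:
  moves:
    - [-0.2, 0.05, 0, 0, -1]
    - [-0.45, 0.1, 0, 0, -1]
    - [-0.7, 0.15, 0, 0, -1]
    - [-0.9, 0.165, 0, 0, -1]

```text
clock: 15.45
eef_pos: [0.4851, -0.0945, 0.1601]
tool_rot: [-0.703, 0.711, 0.007, 0.001]
ft_force: [0.4, -0.7, -2.0]
grip_width: 0.0345
```

>>> carry_out:
  moves:
    - [-0.25, 0.05, 0, 0, -1]
    - [-0.5, 0.1, 0, 0, -1]
    - [-0.75, 0.15, 0, 0, -1]
    - [-0.9, 0.165, 0, 0, -1]

```text
clock: 15.85
eef_pos: [0.4697, -0.0041, 0.1613]
tool_rot: [-0.703, 0.711, 0.007, 0.001]
ft_force: [0.7, 0.8, -1.7]
grip_width: 0.0343
```

>>> carry_out:
  moves:
    - [-0.2, 0.04, 0, -0.04, -1]
    - [-0.4, 0.08, 0, -0.08, -1]
    - [-0.6, 0.12, 0, -0.14, -1]
    - [-0.7, 0.14, 0, -0.2, -1]
    - [-0.8, 0.16, 0, -0.25, -1]
    - [-0.8, 0.16, 0, -0.285, -1]
    - [-0.8, 0.16, 0, -0.285, -1]
    - [-0.8, 0.16, 0, -0.285, -1]
    - [-0.8, 0.16, 0, -0.285, -1]

```text
clock: 16.75
eef_pos: [0.4563, 0.0742, 0.1634]
tool_rot: [0.843, -0.538, -0.005, -0.003]
ft_force: [-0.2, 0.3, -1.9]
grip_width: 0.0347
```

```bash
python3 - <<'E'
from h import *
import pickle
go(.4559,.0759,.161,-65)
m=imaging.camera_model('wrist');o=bot.get_obs();im=imaging.camera('wrist');save('w12',im);pickle.dump((o,m),open('w12.pkl','wb'))
im=imaging.camera('top');save('t12',crop(im,160,170,140,105,5))
save('w12A',cv2.convertScaleAbs(crop(imaging.camera('wrist'),215,0,135,90,5.9),alpha=1.8))
M=R.from_quat(o['tool_rot']).as_matrix()
print('ring now est',o['eef_pos']+M@[.0007,-.1127,.0315])
E
```

```text
clk 16.75 pos [0.4563 0.0742 0.1634] yaw -65.13 tilt z [-0.0059  0.0106 -0.9999] q6 164.0 w 0.03472294968106348 F [-0.2  0.3 -1.9] T [-0.07  0.07  0.01]
shift/0.1 [-0.016 -0.003  0.024] roll/90 -0.001
ring now est [0.55864584 0.12133722 0.13179852]
```

View pics/w12A.png

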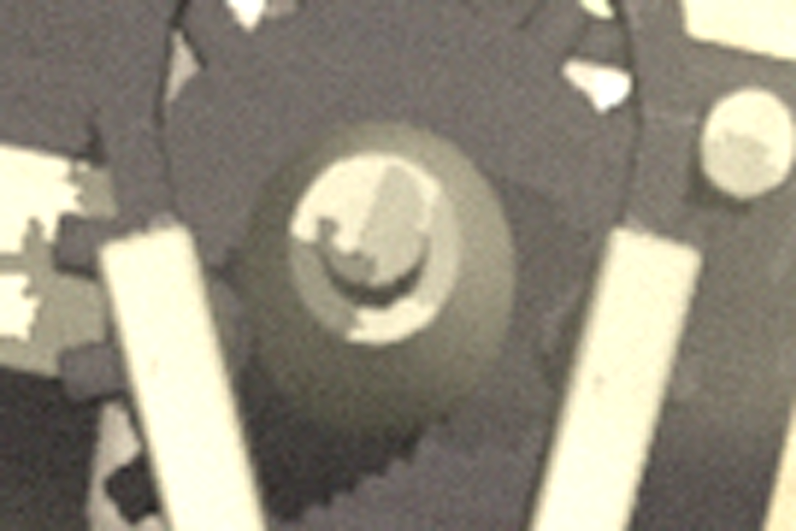

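View pics/t12.png

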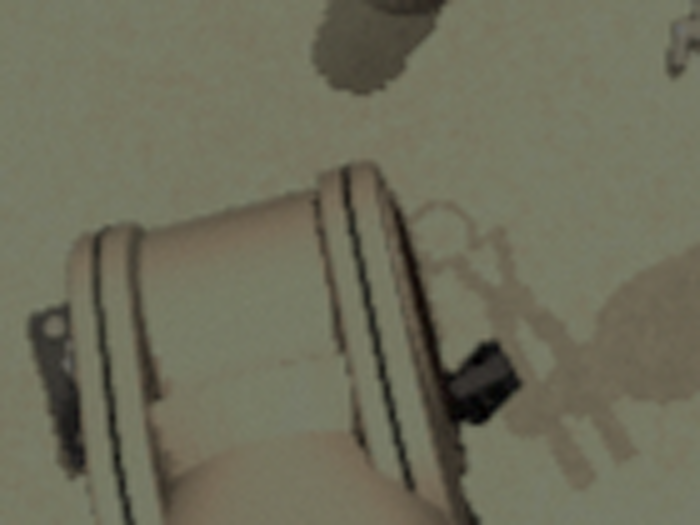

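```bash
python3 - <<'E'
from h import *
import pickle
o,m=pickle.load(open('w12.pkl','rb'))
f=lambda u,v:(u/5.9+215-.42,v/5.9-.42)
s=plane(m,*f(376,248),.086);print('taper top',s,f(376,248));print('axle end',plane(m,*f(377,222),.098))
print('body low edge etc', [plane(m,*f(u,v),.072) for u,v in [(243,270),(516,270)]])
zr=o['eef_pos'][2]-.0323
rr=plane(m,282.5,19,zr+.0015);print('ring',rr)
M=R.from_quat(o['tool_rot']).as_matrix()
print('delta tool mm',(M.T@(s-rr))*1000)
print('expected px if ring centred at depth: proj stub axis', proj(m,np.array([[s[0],s[1],.098],[s[0],s[1],.086],[s[0],s[1],.072],[s[0],s[1],.0555]])))
E
```

```text
taper top [0.5568887 0.1238348 0.086    ] (278.308813559322, 41.61389830508474)
axle end [0.55695737 0.12354707 0.098     ]
body low edge etc [array([0.55153623, 0.1365188 , 0.072     ]), array([0.56318402, 0.11134492, 0.072     ])]
ring [0.55815116 0.12163196 0.13260237]
delta tool mm [-1.96420716  0.17859185 46.62978406]
expected px if ring centred at depth: proj stub axis [[277.92228654  37.08187703]
 [278.30881356  41.61389831]
 [278.70077905  46.20968552]
 [279.09729021  50.85877071]]
```

View pics/w12.png

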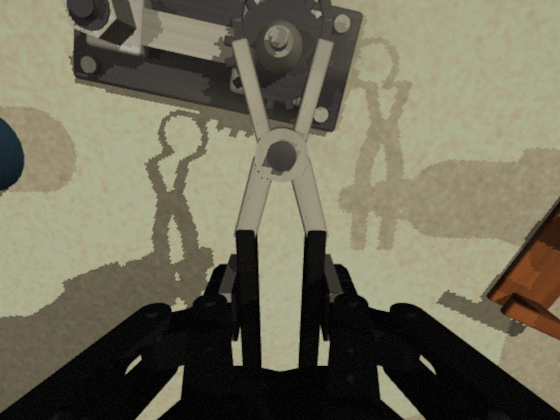

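The ring needs about 2 mm along tool -x to centre on the stub. I'll centre it, descend part-way and look again.

>>> carry_out:
  moves:
    - [-0.02, 0, 0, 0, -1]
    - [-0.02, 0, 0.1, 0, -1]
    - [-0.02, 0, 0.2, 0, -1]
    - [-0.02, 0, 0.3, 0, -1]
    - [-0.02, 0, 0.35, 0, -1]
    - [-0.02, 0, 0.35, 0, -1]
    - [-0.02, 0, 0.35, 0, -1]

```text
clock: 17.6
eef_pos: [0.4556, 0.0767, 0.1289]
tool_rot: [0.843, -0.538, -0.005, -0.003]
ft_force: [0.6, 0.2, -2.0]
grip_width: 0.0344
```

```bash
python3 - <<'E'
from h import *
import pickle
m=imaging.camera_model('wrist');o=bot.get_obs();im=imaging.camera('wrist');save('w13',im);pickle.dump((o,m),open('w13.pkl','wb'))
go(.456,.075,.0883,-65)
save('w13A',cv2.convertScaleAbs(crop(im,215,0,135,90,5.9),alpha=1.8))
M=R.from_quat(o['tool_rot']).as_matrix()
zr=o['eef_pos'][2]-.0323
rr=plane(m,282.5,19,zr+.0015)-[0,0,.0015];print('ring',rr)
print('to groove tool mm',M.T@(np.array([.5569,.1237,.056])-rr)*1000)
E
```

```text
clk 17.65 pos [0.4559 0.0767 0.1292] yaw -65.06 tilt z [-0.0042  0.0109 -0.9999] q6 164.2 w 0.03435453466004914 F [-0.3 -0.6 -2.1] T [-0.07  0.04  0.03]
shift/0.1 [0.021 0.007 0.409] roll/90 -0.001
ring [0.55750107 0.1242201  0.09657286]
to groove tool mm [ 0.69901393  0.76422639 40.56742306]
```

View pics/w13A.png

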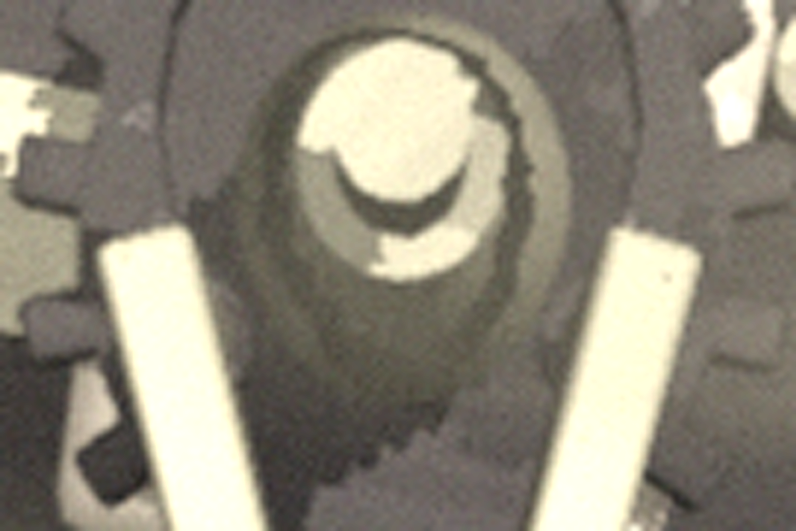

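The axle end is centred laterally in the ring and about 0.9 mm toward tool +y. I'll correct that while descending gently.

>>> carry_out:
  moves:
    - [0.003, 0.008, 0, 0, -1]
    - [0.003, 0.008, 0.04, 0, -1]
    - [0.003, 0.008, 0.08, 0, -1]
    - [0.004, 0.008, 0.12, 0, -1]
    - [0.004, 0.008, 0.16, 0, -1]
    - [0.004, 0.008, 0.2, 0, -1]
    - [0.004, 0.008, 0.2, 0, -1]
    - [0.004, 0.008, 0.2, 0, -1]

```text
clock: 18.45
eef_pos: [0.4549, 0.0762, 0.1089]
tool_rot: [0.843, -0.538, -0.005, -0.003]
ft_force: [0.2, 0.2, -1.8]
grip_width: 0.0349
```

```bash
python3 - <<'E'
from h import *
import pickle
m=imaging.camera_model('wrist');o=bot.get_obs();im=imaging.camera('wrist');save('w14',im);pickle.dump((o,m),open('w14.pkl','wb'))
go(.456,.075,.0883,-65)
save('w14A',cv2.convertScaleAbs(crop(im,215,0,135,90,5.9),alpha=1.8))
im=imaging.camera('scene');save('s14',cv2.convertScaleAbs(crop(im,270,190,130,90,6),alpha=1.6))
M=R.from_quat(o['tool_rot']).as_matrix()
zr=o['eef_pos'][2]-.0323
rr=plane(m,282.5,19,zr+.0015)-[0,0,.0015];print('ring',rr)
print('to groove tool mm',M.T@(np.array([.5569,.1237,.056])-rr)*1000)
E
```

```text
clk 18.5 pos [0.4551 0.0762 0.109 ] yaw -65.06 tilt z [-0.0046  0.0108 -0.9999] q6 164.2 w 0.03455352163092232 F [ 1.1 -0.3 -2.2] T [ 0.01  0.07 -0.03]
shift/0.1 [ 0.017 -0.003  0.207] roll/90 -0.001
ring [0.55677895 0.12373589 0.07656691]
to groove tool mm [ 0.32686194 -0.09575487 20.5644806 ]
```

View pics/w14A.png

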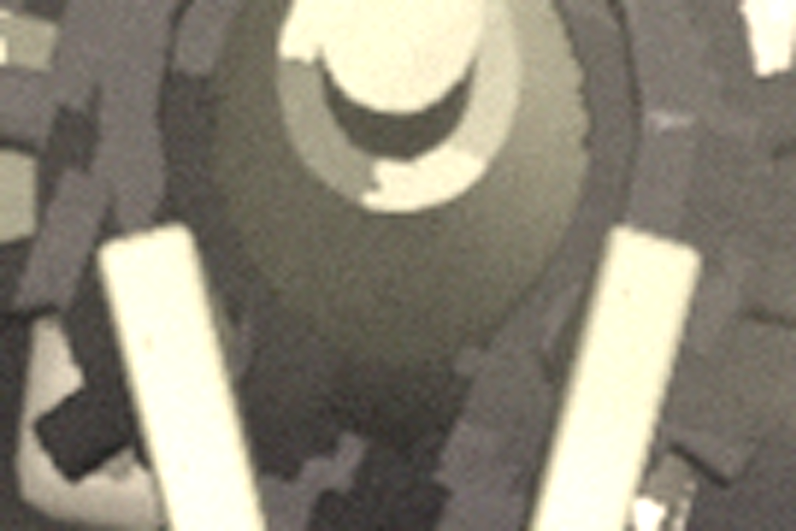

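View pics/s14.png

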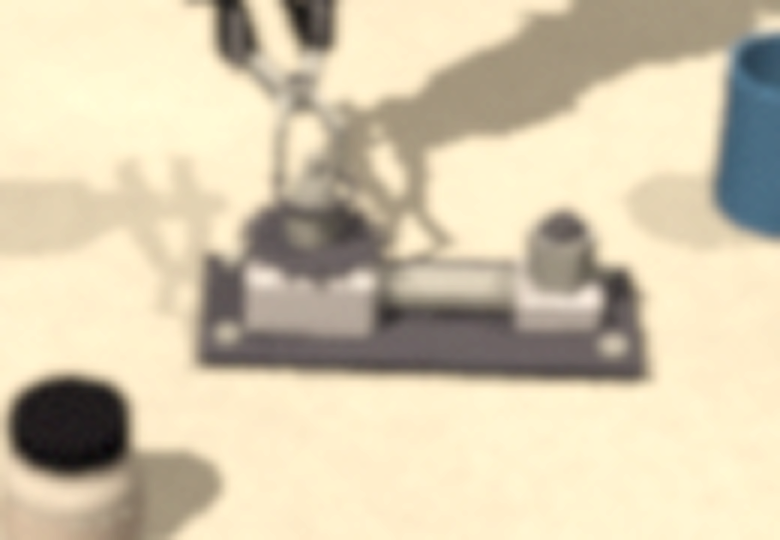

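The ring is round the taper with no contact. I'm continuing slowly to the groove.

>>> carry_out:
  moves:
    - [0.002, 0, 0.03, 0, -1]
    - [0.002, 0, 0.06, 0, -1]
    - [0.003, 0, 0.09, 0, -1]
    - [0.003, 0, 0.12, 0, -1]
    - [0.003, 0, 0.15, 0, -1]
    - [0.003, 0, 0.17, 0, -1]
    - [0.003, 0, 0.17, 0, -1]
    - [0.003, 0, 0.17, 0, -1]

```text
clock: 19.35
eef_pos: [0.4551, 0.0761, 0.092]
tool_rot: [0.843, -0.538, -0.005, -0.003]
ft_force: [-0.3, -0.1, -2.8]
grip_width: 0.0346
```

```bash
python3 - <<'E'
from h import *
import pickle
m=imaging.camera_model('wrist');o=bot.get_obs();im=imaging.camera('wrist');save('w15',im);pickle.dump((o,m),open('w15.pkl','wb'))
go(.456,.075,.0883,-65)
save('w15A',cv2.convertScaleAbs(crop(im,215,0,135,90,5.9),alpha=1.8))
im=imaging.camera('scene');save('s15',cv2.convertScaleAbs(crop(im,300,205,50,45,14),alpha=1.6))
M=R.from_quat(o['tool_rot']).as_matrix()
zr=o['eef_pos'][2]-.0323
rr=plane(m,282.5,19,zr+.0015)-[0,0,.0015];print('ring',rr)
print('to groove tool mm',M.T@(np.array([.5569,.1237,.056])-rr)*1000)
E
```

```text
clk 19.4 pos [0.4551 0.0761 0.0921] yaw -65.06 tilt z [-0.0045  0.0109 -0.9999] q6 164.2 w 0.03462357384199312 F [-0.3 -0.2 -1.8] T [-0.05  0.1  -0.01]
shift/0.1 [ 0.014 -0.003  0.038] roll/90 -0.001
ring [0.55694403 0.12366464 0.05969839]
to groove tool mm [-0.0069469   0.02611523  3.69872734]
```

View pics/w15A.png

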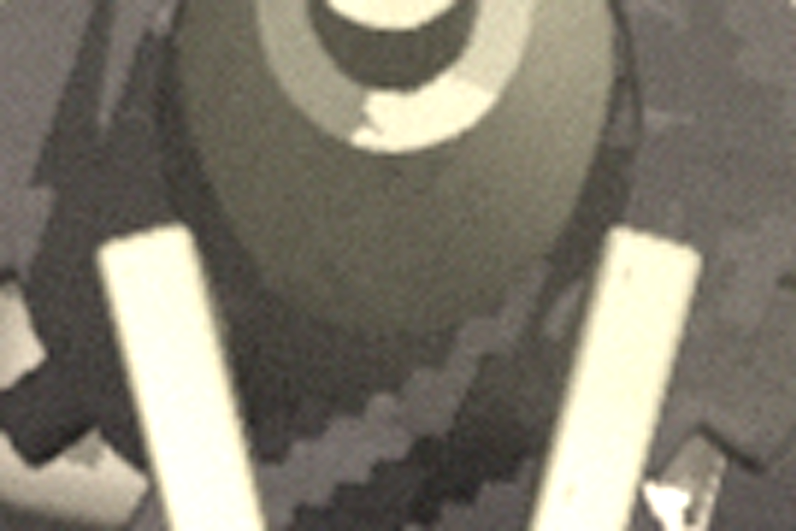

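View pics/s15.png

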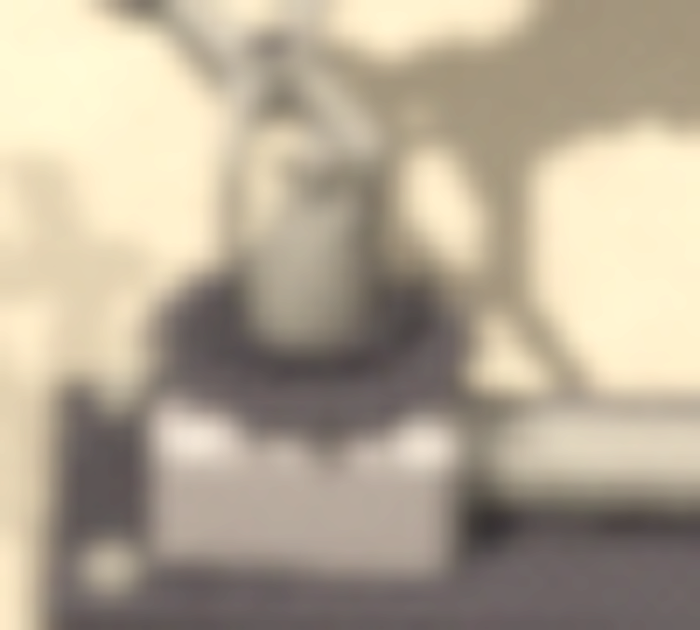

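The ring is estimated at z = 59.7 mm with no contact. Next is 3.5 mm down to mid-groove, then a gentle feel for the sprocket face to confirm height.

>>> carry_out:
  moves:
    - [-0.003, 0, 0.01, 0, -1]
    - [-0.003, 0, 0.02, 0, -1]
    - [-0.003, 0, 0.03, 0, -1]
    - [-0.003, 0, 0.035, 0, -1]
    - [-0.003, 0, 0.035, 0, -1]
    - [-0.003, 0, 0.035, 0, -1]

```text
clock: 20.05
eef_pos: [0.4549, 0.0764, 0.0885]
tool_rot: [0.843, -0.538, -0.005, -0.003]
ft_force: [0.5, -0.7, -2.7]
grip_width: 0.0347
```

>>> carry_out:
  moves:
    - [0, 0, 0.006, 0, -1]
    - [0, 0, 0.006, 0, -1]
    - [0, 0, 0.006, 0, -1]

```text
clock: 20.35
eef_pos: [0.4549, 0.0764, 0.0879]
tool_rot: [0.843, -0.538, -0.005, -0.003]
ft_force: [0.6, -0.1, -2.3]
grip_width: 0.0343
```

>>> carry_out:
  moves:
    - [0, 0, 0.006, 0, -1]
    - [0, 0, 0.006, 0, -1]
    - [0, 0, 0.006, 0, -1]

```text
clock: 20.65
eef_pos: [0.4549, 0.0764, 0.0873]
tool_rot: [0.843, -0.538, -0.005, -0.003]
ft_force: [-0.5, 0.2, -2.4]
grip_width: 0.0348
```

>>> carry_out:
  moves:
    - [0, 0, 0.006, 0, -1]
    - [0, 0, 0.006, 0, -1]
    - [0, 0, 0.006, 0, -1]

```text
clock: 20.95
eef_pos: [0.4549, 0.0764, 0.0867]
tool_rot: [0.843, -0.538, -0.005, -0.003]
ft_force: [0.2, 0.0, -2.4]
grip_width: 0.0342
```

>>> carry_out:
  moves:
    - [0, 0, 0.006, 0, -1]
    - [0, 0, 0.006, 0, -1]
    - [0, 0, 0.006, 0, -1]

```text
clock: 21.25
eef_pos: [0.4549, 0.0764, 0.0861]
tool_rot: [0.843, -0.538, -0.005, -0.003]
ft_force: [0.4, 0.7, -2.6]
grip_width: 0.0347
```

```bash
python3 - <<'E'
from h import *
go(.456,.075,.0883,-65)
save('w16A',cv2.convertScaleAbs(crop(imaging.camera('wrist'),215,0,135,90,5.9),alpha=1.8))
go(.456,.075,.0883,-65)
E
```

```text
clk 21.25 pos [0.4549 0.0764 0.0861] yaw -65.06 tilt z [-0.0046  0.0108 -0.9999] q6 164.2 w 0.03470062491933061 F [ 0.4  0.7 -2.6] T [-0.06  0.09  0.1 ]
shift/0.1 [ 0.017 -0.004 -0.022] roll/90 -0.001
clk 21.3 pos [0.4549 0.0764 0.0861] yaw -65.06 tilt z [-0.0047  0.0108 -0.9999] q6 164.2 w 0.03481991634245151 F [-0.1 -0.8 -1.9] T [-0.01  0.07  0.03]
shift/0.1 [ 0.018 -0.004 -0.022] roll/90 -0.001
```

View pics/w16A.png

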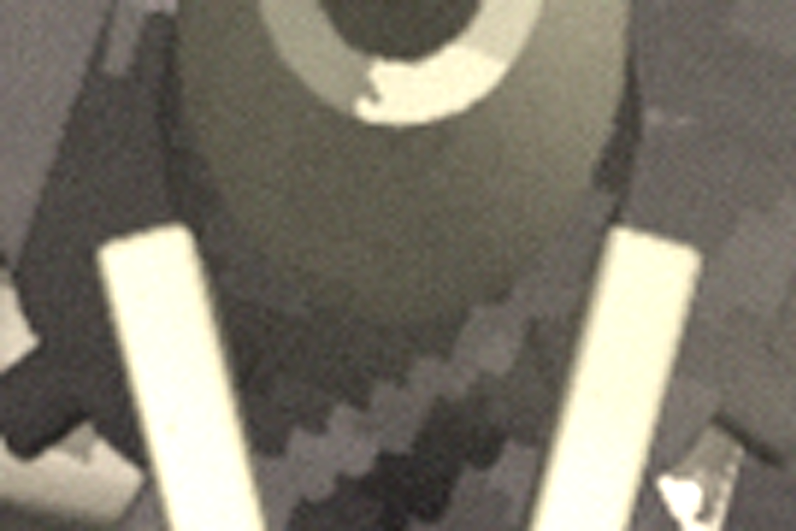

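>>> carry_out:
  moves:
    - [0, 0, 0.006, 0, -1]
    - [0, 0, 0.006, 0, -1]
    - [0, 0, 0.006, 0, -1]

```text
clock: 21.6
eef_pos: [0.455, 0.0765, 0.0856]
tool_rot: [0.843, -0.538, -0.005, -0.003]
ft_force: [0.4, 0.7, -1.3]
grip_width: 0.0345
```

>>> carry_out:
  moves:
    - [0, 0, 0.006, 0, -1]
    - [0, 0, 0.006, 0, -1]
    - [0, 0, 0.006, 0, -1]

```text
clock: 21.9
eef_pos: [0.4549, 0.0765, 0.0851]
tool_rot: [0.843, -0.538, -0.005, -0.003]
ft_force: [-1.2, -0.7, 0.1]
grip_width: 0.034
```

>>> carry_out:
  moves:
    - [0, 0, 0.005, 0, -1]
    - [0, 0, 0.005, 0, -1]
    - [0, 0, 0.005, 0, -1]

```text
clock: 22.2
eef_pos: [0.4548, 0.0764, 0.0845]
tool_rot: [0.843, -0.538, -0.005, -0.003]
ft_force: [-1.9, -0.8, 2.0]
grip_width: 0.0347
```

```bash
python3 - <<'E'
from h import *
go(.456,.075,.0883,-65)
E
```

```text
clk 22.2 pos [0.4548 0.0764 0.0845] yaw -65.07 tilt z [-0.0048  0.0108 -0.9999] q6 164.2 w 0.03468825597478786 F [-1.9 -0.8  2. ] T [-0.06  0.1   0.04]
shift/0.1 [ 0.018 -0.005 -0.038] roll/90 -0.001
```

The sprocket face is found: contact starts at TCP z of about 0.0858, with about 4 N at most. I'm rising about 2 mm off contact so the ring sits near mid-groove.

>>> carry_out:
  moves:
    - [0, 0, -0.01, 0, -1]
    - [0, 0, -0.02, 0, -1]
    - [0, 0, -0.031, 0, -1]
    - [0, 0, -0.031, 0, -1]
    - [0, 0, -0.031, 0, -1]
    - [0, 0, -0.031, 0, -1]
    - [0, 0, -0.031, 0, -1]
    - [0, 0, -0.031, 0, -1]
    - [0, 0, -0.031, 0, -1]

```text
clock: 23.1
eef_pos: [0.4549, 0.0764, 0.0875]
tool_rot: [0.843, -0.538, -0.005, -0.003]
ft_force: [0.1, 0.8, -1.6]
grip_width: 0.0344
```

```bash
python3 - <<'E'
from h import *
import pickle
go(.456,.075,.0883,-65)
im=imaging.camera('wrist');save('w17',im)
save('w17A',cv2.convertScaleAbs(crop(im,215,0,135,90,5.9),alpha=1.8))
im=imaging.camera('top');save('t17',im)
go(.456,.075,.0883,-65)
E
```

```text
clk 23.1 pos [0.4549 0.0764 0.0875] yaw -65.06 tilt z [-0.0047  0.0108 -0.9999] q6 164.2 w 0.034436857576987175 F [ 0.1  0.8 -1.6] T [-0.08  0.06  0.04]
shift/0.1 [ 0.018 -0.004 -0.008] roll/90 -0.001
clk 23.2 pos [0.4549 0.0764 0.0875] yaw -65.06 tilt z [-0.0046  0.0108 -0.9999] q6 164.2 w 0.0342717687623104 F [-0.1 -0.6 -1.6] T [-0.03  0.04 -0.02]
shift/0.1 [ 0.018 -0.004 -0.008] roll/90 -0.001
```

View pics/w17.png

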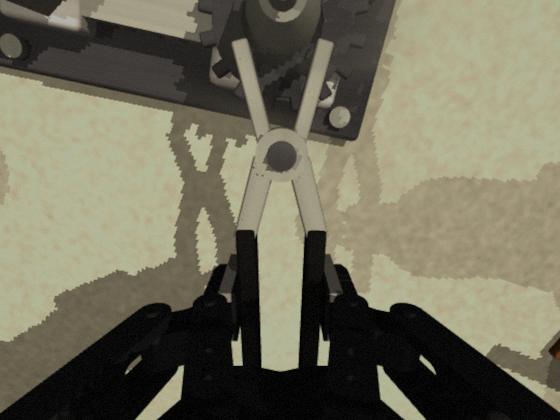

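View pics/w17A.png

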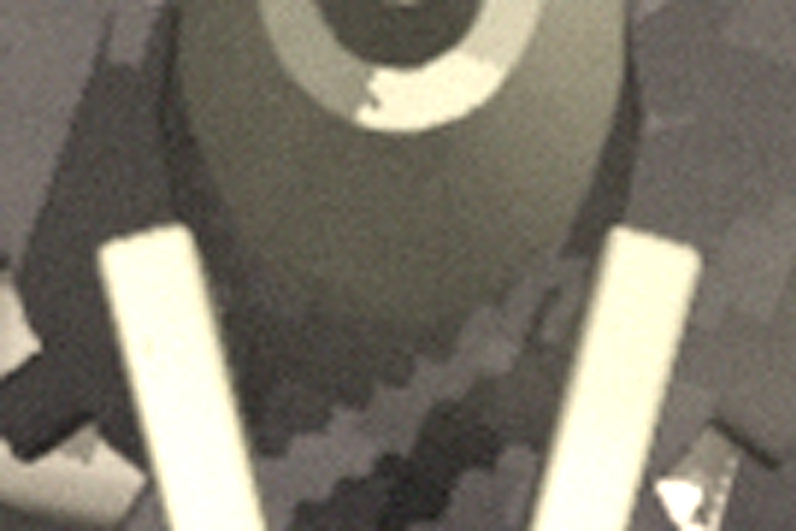

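View pics/t17.png

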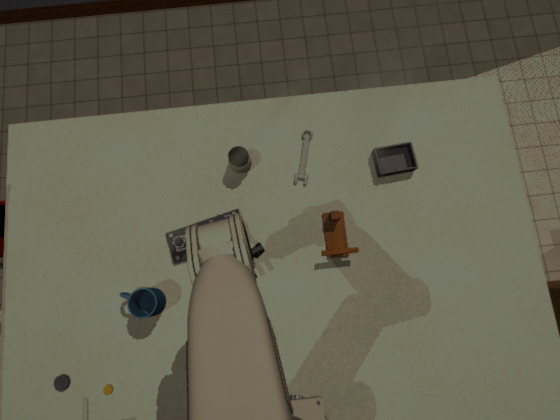

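The ring is centred round the stub about 1.7 mm above contact, with no load on the stand. The bystanders are at the same pixels as at the start. Handing in.

```bash
python3 - <<'E'
from h import *
print(order.job_done())
E
```

```text
the job is handed in; nothing more can be done
None
```

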